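Cure the cast brackets and clear the mould

TASK

Take the lid off the plywood mould box and lay it flat on the shelf beside the box; lift every casting out of the mould and set it on the glass bed of the curing unit, then, with all of them on the bed, push the unit's start button fully down and let it come right up again. After that put all the castings in the lowest, front tray of the blue organiser, and put the lid back on the mould box, properly seated in its rim; leave the other things on the shelf where they are.

Things in the scene. Friction and masses are not known exactly. Their poses are not given: they have to be found in the camera images.
- mould: Dark plywood mould box, outside 136 (x) by 166 (y) by 50 high, walls 6 thick, inside 124 by 154. Inside lies a grey silicone block, top 22 above the shelf, with four open cavities 50 (x) by 38 (y), floor 10 above the shelf, centred at x +-30, y +-35 from the box's centre. Origin: centre of its underside. Sizes in mm.
- lid: Loose dark plywood lid: plate 140 (x) by 170 (y) by 8 mm over a plug 116 by 146, 6 deep, that sits inside the rim with 4 mm play. Grip bar on top: 60 long (along y), 12 thick, 24 high, centred 35 towards -x of the lid centre, top 38 above the origin. Origin: centre of the plug underside (44 above the mould origin when seated, 0 on the shelf). 0.22 kg; may go back either way round.
- curer: Fixed flatbed curing unit, grey case 170 (x) by 214 (y) by 36 high, glass bed on top and a push button on the strip towards -x. Origin: centre of its underside.
- bed (a point): Centre of the upper face of the glass bed; axes as the curing unit. Bed 100 (x) by 190 (y), 38 above the shelf, with a rim 8 high round it.
- start (a joint): Travel of the curing unit's start button (bare metal cap): 0 up, 0.007 m fully down; a spring pushes it up, 5 N at the bottom.
- start_top (a point): Centre of the upper face of the start button's cap, 30 across; the button is pressed straight down.
- organiser: Fixed blue plastic tiered organiser: an open tray in front (towards -x) and a second tier behind it from 77 beyond the tray's centre, 105 high. Origin: centre of the underside of the front tray.
- tray (a point): Centre of the inner floor of the organiser's lowest, front tray, 4 above the shelf; axes as the organiser. Inside 142 (x) by 222 (y), walls 4 thick, rim 36 above the shelf.
- casting0: White resin bracket casting of T section: base 46 (x) by 34 (y) by 10 high, with an upright web along x in the middle, 46 long, 12 thick, top 34 above the underside. Starts base down in a mould cavity. Origin: centre of the base's underside, z up the web. May be absent (two or three of the four are there).
- casting1: White resin bracket casting of T section: base 46 (x) by 34 (y) by 10 high, with an upright web along x in the middle, 46 long, 12 thick, top 34 above the underside. Starts base down in a mould cavity. Origin: centre of the base's underside, z up the web. May be absent (two or three of the four are there).
- casting2: White resin bracket casting of T section: base 46 (x) by 34 (y) by 10 high, with an upright web along x in the middle, 46 long, 12 thick, top 34 above the underside. Starts base down in a mould cavity. Origin: centre of the base's underside, z up the web. May be absent (two or three of the four are there).
- casting3: White resin bracket casting of T section: base 46 (x) by 34 (y) by 10 high, with an upright web along x in the middle, 46 long, 12 thick, top 34 above the underside. Starts base down in a mould cavity. Origin: centre of the base's underside, z up the web. May be absent (two or three of the four are there).
- mug: Grey ceramic mug, 82 mm across, 92 mm high. Not part of the job. Origin at its underside.
- spanner: Chrome bike spanner lying flat. Not part of the job. Origin at its underside.
- torch: Aluminium torch lying on its side, 140 mm long, 40 mm at the head. Not part of the job. Origin at its underside.
- oil_bottle: White oil bottle, 52 mm across, 130 mm high. Not part of the job. Origin at its underside.
- wax_tin: Low closed aluminium tin, 76 mm across, 50 mm high. Not part of the job. Origin at its underside.
- screwdriver: Screwdriver with black handle lying flat, 180 mm long. Not part of the job. Origin at its underside.

How it is judged (in metres and radians):
On the way, in this order (a step that is already met when the one before it is completed fails the run):
1. the lid lies flat on the shelf, clear of the mould box, let go (height (world z) of lid below 0.008 m and angle between lid's own z axis and vertical below 0.1 rad and horizontal distance between lid and mould above 0.13 m and contact force between the fingers and lid below 0.2 N), for 0.2 s.
2. every casting is on the glass bed, let go, and the start button is pressed fully down (x of casting0 in the frame of bed between -0.05 and 0.05 m and y of casting0 in the frame of bed between -0.095 and 0.095 m and z of casting0 in the frame of bed between -0.006 and 0.03 m and x of casting1 in the frame of bed between -0.05 and 0.05 m and y of casting1 in the frame of bed between -0.095 and 0.095 m and z of casting1 in the frame of bed between -0.006 and 0.03 m and x of casting2 in the frame of bed between -0.05 and 0.05 m and y of casting2 in the frame of bed between -0.095 and 0.095 m and z of casting2 in the frame of bed between -0.006 and 0.03 m and x of casting3 in the frame of bed between -0.05 and 0.05 m and y of casting3 in the frame of bed between -0.095 and 0.095 m and z of casting3 in the frame of bed between -0.006 and 0.03 m and contact force between the fingers and casting0 below 0.2 N and contact force between the fingers and casting1 below 0.2 N and contact force between the fingers and casting2 below 0.2 N and contact force between the fingers and casting3 below 0.2 N and value of joint start above 0.006 m), for 0.1 s.
3. the start button has come up again (value of joint start below 0.001 m), for 0.2 s.
At the end, for the whole second after the job is handed in: Every casting lies at rest inside the organiser's front tray (origin within its walls, under 36 mm above its floor); the lid is seated on the mould box (centre within 9 mm, height within 3 mm, tilt under 2 degrees, in line within 4.5 degrees, either way round), at rest; the button is up (x of casting0 in the frame of tray between -0.073 and 0.073 m and y of casting0 in the frame of tray between -0.113 and 0.113 m and z of casting0 in the frame of tray between -0.006 and 0.036 m and x of casting1 in the frame of tray between -0.073 and 0.073 m and y of casting1 in the frame of tray between -0.113 and 0.113 m and z of casting1 in the frame of tray between -0.006 and 0.036 m and x of casting2 in the frame of tray between -0.073 and 0.073 m and y of casting2 in the frame of tray between -0.113 and 0.113 m and z of casting2 in the frame of tray between -0.006 and 0.036 m and x of casting3 in the frame of tray between -0.073 and 0.073 m and y of casting3 in the frame of tray between -0.113 and 0.113 m and z of casting3 in the frame of tray between -0.006 and 0.036 m and linear speed of each of casting0, casting1, casting2, casting3, lid below 0.03 m/s and horizontal distance between lid and mould below 0.009 m and z of lid in the frame of mould between 0.041 and 0.047 m and angle between lid's own z axis and vertical below 0.035 rad and angle between the x axis of lid and the x axis of mould, either way round below 0.08 rad and value of joint start below 0.001 m); the robot touches nothing.
It fails at once if one of the other loose things on the shelf is moved more than 40 mm (distance of any of mug, spanner, torch, oil_bottle, wax_tin, screwdriver from where it was at the start of the episode above 0.04 m).
Of casting0, casting1, casting2, casting3 only 2 to 3 are there at a start; the rules pass over those that are not, and their reading is None.
At some moment in a run one of casting0, casting1, casting2, casting3, lid may be knocked a few centimetres aside while the robot is not near it.
Once in a run the grip may slacken for a moment while it holds something.
It also fails if it takes over 210 s, if anything falls off the work surface, if the arm or the gripper's body presses on something with over 40 N, if the wrist force passes 120 N, or if a joint passes its speed limit or range.

ROBOT

A 7-joint arm with a two-finger parallel gripper is mounted at the origin on the work surface. World frame = base frame: x ahead of the robot, y to its left, z up, the work surface at z = 0. Lengths are in mm, angles in rad, forces in N, time in s.
With the tool pointing down it reaches from about 425 to 875 mm from the base axis. Payload 8.4 kg.
Tool frame: the origin (TCP) lies midway between the tips of the shut fingers; the grasp point (between the pads) lies 19 mm behind it; z points along the fingers, y is the line along which they close (so a half turn about z gives the same grasp; the last joint's range is limited). The gripper opens to 85 mm and grips with 20 to 120 N. Pads are 22 mm wide; open, the fingers measure 114 mm over their backs; the gripper's body (76 mm by 85 mm) begins 54 mm behind the grasp point. The pads swing forward as they close: fully open they stand 13 mm farther back than shut.
Start: joints at [1.053, 0.333, 0.04, 1.465, -0.013, 1.343, -0.059], TCP at [264.307, -593.806, 231.308] pointing down, gripper open.
Joint ranges: [-2.58, 2.58], [-0.38, 2.09], [-1.3, 1.39], [0.25, 2.4], [-1.5, 4.64], [0.08, 2.09], [-2.65, 2.65]. Speed limits (rad/s): [2.22, 2.22, 2.79, 2.79, 3.14, 3.14, 3.14].

INTERFACE

Orientations are given as a unit quaternion [w, x, y, z].
In Python, from plant import monitor, eyes, workorder gives the robot as it stands.
- The arm moves only by the tool play_rows, never from a script. Its argument "plan" is a list of rows, each a list of 7 numbers: the shift along the tool's x, y, z normalised to -1 to 1, where 1 is 40 mm, then the turn, a rotation vector about the tool's x, y, z normalised to -1 to 1, where 1 is 0.1 rad, then the opening, from -1 (shut) to 1 (fully open). A call has 1 to 20 rows; each row shifts and turns the commanded pose from where the row before left it, along the tool's axes as they then stand; what a row does not reach is not made up. A row lasts 1/12 s, in which the tool goes at most 41.7 mm and 7.16 degrees, less where a joint would pass 70% of its speed; a pose out of reach is approached as far as the arm can. A call with a number of a shift or a turn outside -1 to 1 is refused whole. A call with a gripper value outside its range is refused whole. The fingers move at their own pace and stop on an object; "force" is the grip in N (left out, the last holds). Time passes only in rows, so rows that do not move let the fingers close. It gives the time, the measured TCP pose, the force, the opening and the grip force at its end, in the units of the state.
- monitor.state(): the state, without advancing time (a new reading comes with each control period).
- eyes.camera(name): name is "side" or "top"; returns a dict with "pixels" (384x512x3 uint8, red, green, blue), "camera_matrix" (3x3 intrinsics, pixels), "position" and "attitude" of the camera in the world. Camera axes: x right, y down, z forward; pixel columns grow to the right and rows downward; lengths in mm; the calibration is good to about 2 mm. A picture is of the moment at which its call begins. There is no depth.
- workorder.close_job(): hands the job in; it is judged then, once.
Trained networks look in a picture, given as the dict that the camera call returned (one of the last four; its "shot" number tells which), for a name from the list of things; names that differ only in an ending like _2 or _b are one class to them, and where a whole thing is asked for, a point or a joint stands for the part that bears it (a point fixed in the world has none). Each returns a list of dicts, best first, with "score" (0 to 1); they miss things now and then, are a little off and sometimes report something else, mostly with a low value. They report only what shows in the picture. A call takes as long as a camera call.
- eyes.look_for(picture, name): "box" ([left, top, width, height] in pixels, round what is visible of it).
The state is a dict: "clock": time; "joint_pos": joint angles; "joint_vel": joint speeds; "joint_torque": joint torques, N m; "position": TCP position; "ee_rot": TCP orientation; "force": force on the tool from outside, world axes, zero at the start; "ft_torque": the same for the moment, N m; "grip_width": finger opening in mm; "gripper_force": force on a finger pad.
Only numpy, scipy, OpenCV 4.12 (cv2) and the standard library are available. Lean on these libraries where they do the work, as an engineer would, in place of code of your own. Each camera call takes 0.05 s, during which the arm holds its last target. There are 200 camera calls.

## Working session

There is one attempt and no reset: what is moved stays moved. The work goes in short steps, Python scripts to look and compute and a tool call to move; the robot and the scene stay as the last step left them, time stands still between calls to the robot, and variables do not carry over. Pictures are saved under pics/ and viewed, at most 14 in all, crops included, and the job is handed in when it is done.

Besides the shell and the picture viewer there is one more tool, called after "Request:" in YAML: its name, and indented under it one key for each argument. play_rows: Moves the arm, as the interface text tells. Its arguments: {"type":"object","properties":{"plan":{"type":"array","items":{"type":"array","items":{"type":"number"}}},"force":{"type":"number"}},"required":["plan"]}

```bash
mkdir -p pics; ls; cat > h.py <<'E'
import numpy as np, cv2
from scipy.spatial.transform import Rotation as R
from plant import monitor, eyes, workorder
def att(p):
    a=np.array(p["attitude"],float)
    return a if a.shape==(3,3) else R.from_quat(a[[1,2,3,0]]).as_matrix()
def ray(p,u,v,z):
    K=np.array(p["camera_matrix"]);d=att(p)@np.linalg.solve(K,[u,v,1]);c=np.array(p["position"])
    return (c+d*(z-c[2])/d[2])[:2]
def proj(p,X):
    K=np.array(p["camera_matrix"]);c=att(p).T@(np.atleast_2d(X)-np.array(p["position"])).T
    q=K@c;return (q[:2]/q[2]).T
def save(p,n,crop=None,s=1.5):
    im=p["pixels"][:,:,::-1]
    if crop: l,t,w,h=crop; im=im[t:t+h,l:l+w]
    cv2.imwrite("pics/"+n,cv2.resize(im,None,fx=s,fy=s,interpolation=cv2.INTER_CUBIC))
E
python3 - <<'E'
from h import *
s=monitor.state();print(s)
for n in("top","side"):
    p=eyes.camera(n);save(p,n+"0.png")
    print(n,p["position"],p["attitude"],p["camera_matrix"])
    for t in "mould lid curer start_top organiser casting0 mug spanner torch oil_bottle wax_tin screwdriver".split():
        print(t,[(d["box"],round(d["score"],2)) for d in eyes.look_for(p,t)[:4]])
E
```

```text
pics
{'clock': 0.0, 'joint_pos': array([ 1.05281547,  0.33390395,  0.03986169,  1.46632975, -0.0133856 ,
        1.34330993, -0.05852142]), 'joint_vel': array([ 1.09999896e-03,  6.16267428e-05, -3.05445010e-04, -4.14939770e-05,
        6.60827764e-04,  8.18609325e-04,  1.66325310e-03]), 'joint_torque': array([-3.05180470e-05, -6.58531952e+01,  1.36539638e+00, -4.05555189e+01,
        1.68171659e-02,  1.25191896e-02,  2.56414133e-06]), 'position': array([ 264.09604718, -593.39659485,  230.39699321]), 'ee_rot': array([-8.09140564e-04,  9.78160025e-01,  2.07851522e-01, -2.35236718e-04]), 'force': array([-0.13199406,  0.39281156, -0.26448775]), 'ft_torque': array([ 0.01613349, -0.01801146,  0.00824293]), 'gripper_force': 0.0, 'grip_width': 85.29925042897437}
top [ 463.12910878  -15.69461337 1296.41160602] [ 0.02647403 -0.69685899  0.71669373 -0.00606439] [[403.14625831   0.         259.51845215]
 [  0.         403.14625831 193.02519401]
 [  0.           0.           1.        ]]
mould []
lid [([246.8, 161.2, 60.6, 51.2], 0.58)]
curer [([337.5, 174.1, 75.0, 56.9], 0.97)]
start_top [([375.
[... 670 characters left out ...]
       1.        ]]
mould [([230.7, 219.3, 56.5, 14.1], 0.77), ([225.1, 302.0, 14.3, 18.0], 0.64)]
lid [([231.0, 175.7, 54.8, 48.2], 0.55), ([203.4, 96.9, 76.7, 70.9], 0.41)]
curer [([216.4, 263.0, 119.2, 117.3], 0.59)]
start_top [([223.9, 303.5, 17.0, 14.5], 0.62)]
organiser [([204.0, 96.3, 79.9, 70.9], 0.75)]
casting0 []
mug [([341.5, 208.1, 40.5, 47.4], 0.76), ([223.5, 304.4, 15.9, 13.1], 0.25)]
spanner [([118.1, 302.5, 78.2, 41.8], 0.63), ([204.9, 96.8, 75.2, 67.5], 0.29)]
torch [([149.2, 130.5, 9.9, 28.8], 0.63)]
oil_bottle [([344.5, 164.9, 21.7, 43.7], 0.85)]
wax_tin [([302.1, 133.9, 25.1, 25.9], 0.68)]
screwdriver [([159.3, 212.2, 64.4, 9.8], 0.87), ([114.1, 300.6, 82.6, 45.1], 0.54)]
```

View pics/top0.png

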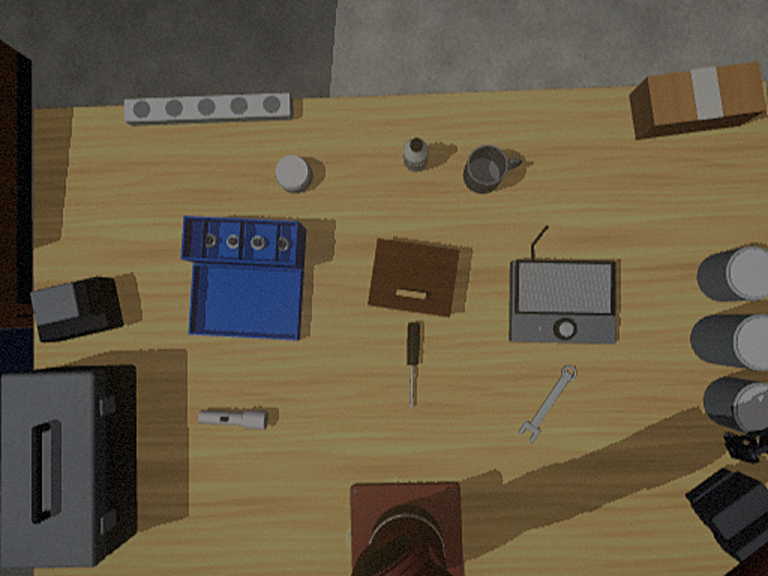

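View pics/side0.png

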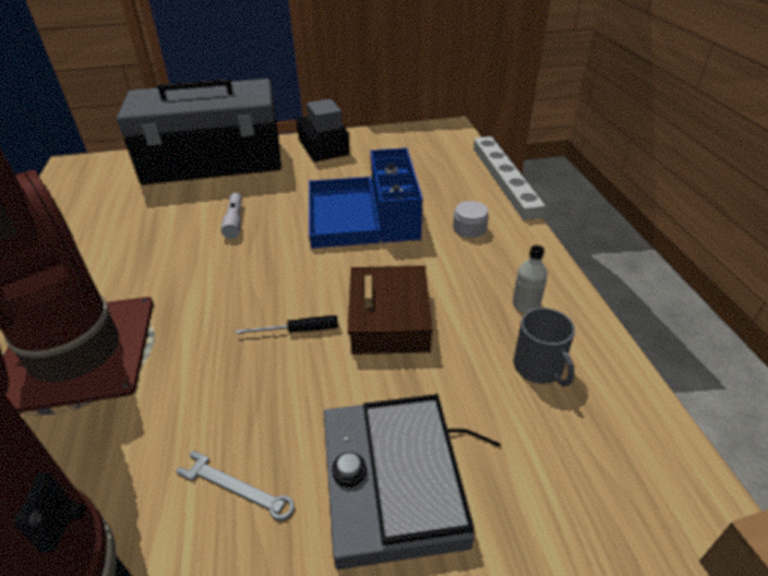

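The top view shows the lid seated on the mould at about (413,278) in the scaled picture, bar towards -x. The organiser is at (247,280), the curer at (565,300) with its button at (565,328), and the screwdriver lies just below the mould at (413,345). The side view agrees. Next I fit the known models to the silhouettes.

```bash
cat > fit.py <<'E'
from h import *
from scipy.optimize import minimize
def box(x0,x1,y0,y1,z0,z1): return np.array([[x,y,z] for x in(x0,x1) for y in(y0,y1) for z in(z0,z1)],float)
M={"mouldlid":[box(-68,68,-83,83,0,50),box(-70,70,-85,85,50,58),box(-41,-29,-30,30,58,82)],
"curer":[box(-85,85,-107,107,0,36)],
"organiser":[box(-75,75,-115,115,0,36),box(77,150,-115,115,0,105)],
"mould":[box(-68,68,-83,83,0,50)],
"lid":[box(-70,70,-85,85,6,14),box(-41,-29,-30,30,14,38)]}
def place(B,q):
    c,s=np.cos(q[2]),np.sin(q[2]);return B@np.array([[c,s,0],[-s,c,0],[0,0,1]])+[q[0],q[1],0]
def sil(p,boxes,q,S=4):
    m=np.zeros((384*S,512*S),np.uint8)
    for B in boxes:
        uv=(proj(p,place(B,q))+.5)*S-.5
        cv2.fillConvexPoly(m,cv2.convexHull(np.round(uv*8).astype(np.int32)),255,cv2.LINE_8,3)
    return cv2.resize(m,(512,384),interpolation=cv2.INTER_AREA)/255.
def mask(p,kind,bx):
    im=p["pixels"].astype(int);r,g,b=im[...,0],im[...,1],im[...,2]
    if kind=="blue": m=b>r+20
    if kind=="brown": m=((r<125)&(r>g+8)&(g<70))
    if kind=="grey": m=(im.max(2)-im.min(2)<30)
    z=np.zeros(m.shape,np.uint8);l,t,w,h=[int(v) for v in bx];l-=8;t-=8;w+=16;h+=16
    z[t:t+h,l:l+w]=m[t:t+h,l:l+w]
    z=cv2.morphologyEx(z,cv2.MORPH_CLOSE,np.ones((5,5)))
    n,L,st,_=cv2.connectedComponentsWithStats(z);k=1+np.argmax(st[1:,4])
    z=(L==k).astype(np.uint8);cs,_=cv2.findContours(z,0,2);cv2.drawContours(z,cs,-1,1,-1);return z.astype(float)
def fit(obs,boxes,q0):
    f=lambda q:sum(np.abs(sil(p,boxes,(q[0],q[1],q[2]/100))-m).sum()/m.sum() for p,m in obs)
    r=minimize(f,[q0[0],q0[1],q0[2]*100],method="Nelder-Mead",options=dict(initial_simplex=[[q0[0]+a,q0[1]+b,q0[2]*100+c] for a,b,c in[(0,0,0),(15,0,0),(0,15,0),(0,0,8)]],xatol=.1,fatol=1e-5))
    return np.array([r.x[0],r.x[1],r.x[2]/100]),r.fun
def overlay(p,boxes,q,im,col):
    for B in boxes:
        cv2.polylines(im,[cv2.convexHull(np.round((proj(p,place(B,q))+.5)*1.5*8).astype(np.int32))],True,col,1,cv2.LINE_AA,3)
E
cat > m1.py <<'E'
from fit import *
T=eyes.camera("top");S=eyes.camera("side")
J={"mouldlid":("brown",(245,160,62,52),(230,176,57,60),(275,186)),"curer":("grey",(338,174,75,57),(216,263,100,110),(376,200)),"organiser":("blue",(120,144,84,84),(204,97,80,70),(163,205))}
ims=[cv2.resize(p["pixels"][:,:,::-1],None,fx=1.5,fy=1.5) for p in(T,S)]
for n,(k,bt,bs,c) in J.items():
    mt,ms=mask(T,k,bt),mask(S,k,bs);q0=[*ray(T,*c,20),0.]
    for nm,o in(("top",[(T,mt)]),("side",[(S,ms)]),("both",[(T,mt),(S,ms)])):
        q,f=fit(o,M[n],q0);print(n,nm,q.round(3),round(f,3))
    for p,im in zip((T,S),ims): overlay(p,M[n],q,im,(0,255,0))
b=eyes.look_for(T,"start_top")
for d in b[:2]: l,t,w,h=d["box"];print("start",ray(T,l+w/2,t+h/2,45),d["score"])
cv2.imwrite("pics/fit.png",np.hstack([ims[0][200:370,170:630],ims[1][130:576,290:490][:170*2:2,::2]*0])[:, :460]) 
out=np.vstack([cv2.resize(ims[0][200:370,170:630],None,fx=1.0,fy=1.0)]);sd=ims[1][140:576,290:490]
cv=np.zeros((600,720,3),np.uint8);cv[:170,:460]=out;cv[:436,470:670]=sd;cv2.imwrite("pics/fit.png",cv)
E
python3 m1.py
```

```text
mouldlid top [ 5.46721e+02 -3.05300e+01 -1.75000e-01] 0.05
mouldlid side [ 5.4488e+02 -3.3434e+01 -1.6700e-01] 0.031
mouldlid both [ 5.45972e+02 -3.12360e+01 -1.75000e-01] 0.096
curer top [ 4.88076e+02 -3.39507e+02 -4.80000e-02] 0.021
curer side [ 4.86699e+02 -3.40340e+02 -4.90000e-02] 0.023
curer both [ 4.87325e+02 -3.39949e+02 -5.10000e-02] 0.05
organiser top [ 5.14147e+02  3.27424e+02 -3.30000e-02] 0.1
organiser side [ 5.13483e+02  3.23258e+02 -4.50000e-02] 0.071
organiser both [ 5.13521e+02  3.25854e+02 -5.00000e-02] 0.176
start [ 424.83573836 -346.88882233] 0.57
```

View pics/fit.png

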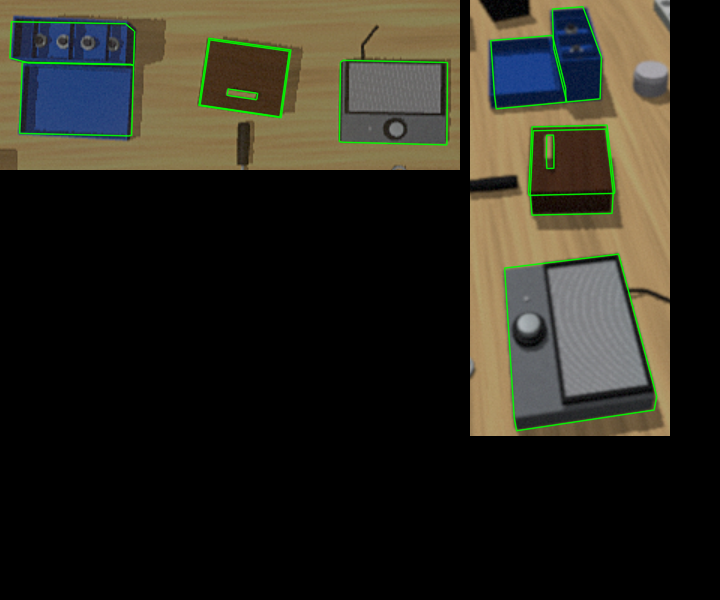

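The overlay fits well: mould and lid at (546,-31) with yaw -0.175, curer at (487,-340), organiser at (513.5,326). There is room for the lid behind the mould, around (715,55), between the tin and the bottle. I start moving now.

Request:
play_rows:
  plan:
    - [0,0,0,0,0,-0.98,1]
    - [0,0,0,0,0,-0.98,1]
    - [0,0,0,0,0,-0.98,1]
    - [0,0,0,0,0,-0.98,1]
    - [0,0,0,0,0,-0.98,1]
    - [0,0,0,0,0,-0.98,1]
    - [0,0,0,0,0,-0.98,1]
    - [0,0,0,0,0,-0.98,1]
    - [0,0,0,0,0,-0.98,1]
    - [0,0,0,0,0,-0.98,1]
    - [0.94,0.225,0,0,0,0,0.2]
    - [0.94,0.225,0,0,0,0,0.2]
    - [0.94,0.225,0,0,0,0,0.2]
    - [0.94,0.225,0,0,0,0,0.2]
    - [0.94,0.225,0,0,0,0,0.2]
    - [0.94,0.225,0,0,0,0,0.2]
    - [0.94,0.225,0,0,0,0,0.2]
    - [0.94,0.225,0,0,0,0,0.2]
    - [0.94,0.225,0,0,0,0,0.2]
    - [0.94,0.225,0,0,0,0,0.2]
  force: 80

```text
clock: 3.12
position: [417.7, -237.0, 231.7]
ee_rot: [0.0, 0.765, 0.644, -0.0]
force: [1.3, 0.3, 0.1]
grip_width: 51.2
gripper_force: 0.0
```

```bash
cat >> h.py <<'E'
def psi():
    s=monitor.state();r=R.from_quat(np.array(s["ee_rot"])[[1,2,3,0]]).as_matrix();return s,r,np.arctan2(r[1,0],r[0,0])
def go(x,y,z,ps=None):
    "tool-frame units to reach world target; turn (units of .1rad about tool z) then shift in turned frame"
    s,r,p=psi();tr=0
    if ps is not None:
        a=(ps-p+np.pi)%(2*np.pi)-np.pi;tr=-a/.1;r=r@R.from_rotvec([0,0,-a]).as_matrix()
    d=r.T@(np.array([x,y,z])-s["position"])/40
    print("pos",s["position"].round(1),"psi",round(p,3),"q1,7",s["joint_pos"][[0,6]].round(2),"F",s["force"].round(1),"w",round(s["grip_width"],1),"gf",round(float(s["gripper_force"]),1),"t",round(s["clock"],1),"tilt",r[:2,2].round(3))
    print("turn",round(tr,2),"shift",d.round(3),"|xy|",round(np.hypot(*d[:2]),2))
E
python3 - <<'E'
from h import *
go(511.5,-25,120,1.396)
p=eyes.camera("top")
for n,b,z in(("tin",(182.8,105.5,27.1,21.7),40),("bottle",(273.1,92.6,12.4,21.5),60),("mug",(312.6,100.4,31.7,27.1),60),("screw",(271.5,218,9.6,53.7),10),("torch",(135,270,45,17),20)):
    l,t,w,h=b;print(n,[ray(p,u,v,z).round() for u,v in((l,t),(l+w,t+h))])
E
```

```text
pos [ 417.7 -237.   231.7] psi 1.399 q1,7 [0.81 0.25] F [1.3 0.3 0.1] w 51.2 gf 0.0 t 3.1 tilt [ 0.001 -0.001]
turn 0.03 shift [5.629 1.385 2.789] |xy| 5.8
tin [array([806., 255.]), array([734., 171.])]
bottle [array([831., -31.]), array([763., -68.])]
mug [array([ 802., -153.]), array([ 715., -247.])]
screw [array([442., -15.]), array([272., -41.])]
torch [array([289., 422.]), array([233., 279.])]
```

Request:
play_rows:
  plan:
    - [0.94,0.23,0,0,0,0,0.2]
    - [0.94,0.23,0,0,0,0,0.2]
    - [0.94,0.23,0,0,0,0,0.2]
    - [0.94,0.23,0,0,0,0,0.2]
    - [0.94,0.23,0,0,0,0,0.2]
    - [0.93,0.235,0,0,0,0,0.1]
    - [0,0,0.9,0,0,0,0.1]
    - [0,0,0.9,0,0,0,0.1]
    - [0,0,0.9,0,0,0,0.1]
    - [0,0,0.6,0,0,0,0.1]
    - [0,0,0.5,0,0,0,0.1]
    - [0,0,0.3,0,0,0,0.1]
    - [0,0,0.14,0,0,0,0.1]
    - [0,0,0,0,0,0,0.1]
    - [0,0,0,0,0,0,0.1]

```text
clock: 4.42
position: [511.2, -26.4, 62.6]
ee_rot: [0.0, 0.765, 0.644, 0.0]
force: [0.6, -0.8, 0.4]
grip_width: 47.0
gripper_force: 0.0
```

```bash
python3 - <<'E'
from h import *
go(511.5,-25,62,1.396)
p=eyes.camera("side");save(p,"bar.png",(190,130,140,120),4)
E
```

```text
pos [511.2 -26.4  62.6] psi 1.399 q1,7 [ 0.5  -0.36] F [ 0.6 -0.8  0.4] w 47.0 gf 0.0 t 4.4 tilt [ 0.001 -0.   ]
turn 0.03 shift [0.036 0.002 0.016] |xy| 0.04
```

View pics/bar.png

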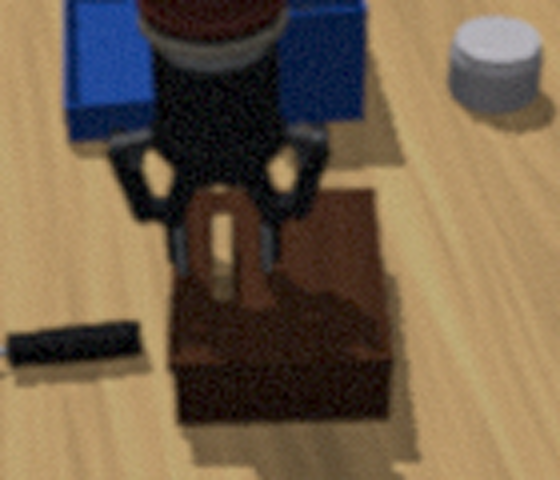

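The open fingers straddle the grip bar, at (225,245) in the crop. I close and lift.

Request:
play_rows:
  plan:
    - [0,0,0,0,0,0,-1]
    - [0,0,0,0,0,0,-1]
    - [0,0,0,0,0,0,-1]
    - [0,0,0,0,0,0,-1]
    - [0,0,0,0,0,0,-1]
    - [0,0,0,0,0,0,-1]
    - [0,0,-0.2,0,0,0,-1]
    - [0,0,-0.3,0,0,0,-1]
    - [0,0,-0.6,0,0,0,-1]
    - [0,0,-0.9,0,0,0,-1]
    - [0,0,-0.8,0,0,0,-1]
    - [0,0,0,0,0,-0.86,-1]
    - [0,0,0,0,0,-0.86,-1]
    - [0,0,0,0,0,0,-1]

```text
clock: 5.63
position: [510.7, -26.3, 175.3]
ee_rot: [0.001, 0.706, 0.709, 0.0]
force: [-0.5, -1.0, -2.3]
grip_width: 9.7
gripper_force: 78.4
```

```bash
python3 - <<'E'
from h import *
go(679,68,120,np.pi/2)
E
```

```text
pos [510.7 -26.3 175.3] psi 1.575 q1,7 [ 0.55 -0.1 ] F [-0.5 -1.  -2.3] w 9.7 gf 78.4 t 5.6 tilt [ 0.002 -0.   ]
turn 0.04 shift [2.358 4.205 1.387] |xy| 4.82
```

Request:
play_rows:
  plan:
    - [0.39,0.7,0,0,0,0,-1]
    - [0.39,0.7,0,0,0,0,-1]
    - [0.39,0.7,0,0,0,0,-1]
    - [0.39,0.7,0,0,0,0,-1]
    - [0.39,0.7,0,0,0,0,-1]
    - [0.41,0.7,0,0,0,0,-1]
    - [0,0,0,0,0,0,-1]
    - [0,0,0.8,0,0,0,-1]
    - [0,0,0.8,0,0,0,-1]
    - [0,0,0.8,0,0,0,-1]
    - [0,0,0.5,0,0,0,-1]
    - [0,0,0,0,0,0,-1]

```text
clock: 6.63
position: [674.9, 67.1, 52.3]
ee_rot: [-0.003, 0.708, 0.706, -0.004]
force: [-1.0, -0.8, -3.9]
grip_width: 10.0
gripper_force: 79.1
```

```bash
python3 - <<'E'
from h import *
go(679,68,19,np.pi/2)
p=eyes.camera("top");q=eyes.camera("side")
a=p["pixels"][80:240,160:360,::-1];b=q["pixels"][90:250,170:390,::-1]
cv2.imwrite("pics/low.png",cv2.resize(np.hstack([a,b]),(798,304)))
E
```

```text
pos [674.9  67.1  52.3] psi 1.568 q1,7 [ 0.26 -0.41] F [-1.  -0.8 -3.9] w 10.0 gf 79.1 t 6.6 tilt [-0.009 -0.001]
turn -0.03 shift [0.024 0.111 0.83 ] |xy| 0.11
```

View pics/low.png

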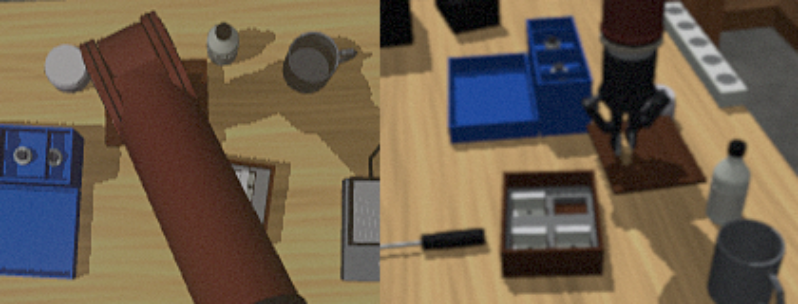

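The lid hangs level, clear of the tin, bottle and mould, and the open mould shows three castings and one empty cavity. I lower it and let go.

Request:
play_rows:
  plan:
    - [0,0.1,0.4,0,0,0,-1]
    - [0,0,0.25,0,0,0,-1]
    - [0,0,0.12,0,0,0,-1]
    - [0,0,0.06,0,0,0,-1]
    - [0,0,0,0,0,0,-1]
    - [0,0,0,0,0,0,-1]
    - [0,0,0,0,0,0,0]
    - [0,0,0,0,0,0,0]
    - [0,0,0,0,0,0,0]
    - [0,0,0,0,0,0,0]
    - [0,0,0,0,0,0,0]
    - [0,0,-0.4,0,0,0,0]
    - [0,0,-0.9,0,0,0,0]
    - [0,0,-0.9,0,0,0,0]
    - [0,0,-0.9,0,0,0,0]

```text
clock: 7.98
position: [682.2, 68.2, 151.2]
ee_rot: [-0.0, 0.707, 0.707, 0.0]
force: [1.4, -0.2, 0.7]
grip_width: 42.8
gripper_force: 0.0
```

```bash
python3 - <<'E'
from h import *
go(487,-200,160,-0.175)
E
```

```text
pos [682.2  68.2 151.2] psi 1.571 q1,7 [ 0.27 -0.37] F [ 1.4 -0.2  0.7] w 42.8 gf 0.0 t 8.0 tilt [0. 0.]
turn 17.46 shift [-3.638  7.453 -0.223] |xy| 8.29
```

Request:
play_rows:
  plan:
    - [0,0,-0.1,0,0,0.97,0]
    - [0,0,-0.1,0,0,0.97,0]
    - [0,0,-0.1,0,0,0.97,0]
    - [0,0,-0.1,0,0,0.97,0]
    - [0,0,-0.1,0,0,0.97,0]
    - [0,0,-0.1,0,0,0.97,0]
    - [0,0,-0.1,0,0,0.97,0]
    - [0,0,-0.1,0,0,0.97,0]
    - [0,0,-0.1,0,0,0.97,0]
    - [0,0,-0.1,0,0,0.97,0]
    - [0,0,0,0,0,0.97,0]
    - [0,0,0,0,0,0.97,0]
    - [0,0,0,0,0,0.97,0]
    - [0,0,0,0,0,0.97,0]
    - [0,0,0,0,0,0.97,0]
    - [0,0,0,0,0,0.97,0]
    - [0,0,0,0,0,0.97,0]
    - [0,0,0,0,0,0.97,0]

```text
clock: 9.48
position: [682.5, 68.4, 190.1]
ee_rot: [-0.0, 0.996, -0.09, 0.0]
force: [-0.2, 0.0, -0.1]
grip_width: 42.3
gripper_force: 0.0
```

```bash
python3 - <<'E'
from h import *
go(460,-330,190,-0.175)
E
```

```text
pos [682.5  68.4 190.1] psi -0.179 q1,7 [ 0.06 -2.01] F [-0.2  0.  -0.1] w 42.3 gf 0.0 t 9.5 tilt [0.001 0.001]
turn -0.04 shift [-3.7430e+00  1.0777e+01 -1.0000e-02] |xy| 11.41
```

Request:
play_rows:
  plan:
    - [-0.31,0.9,0,0,0,0,-0.3]
    - [-0.31,0.9,0,0,0,0,-0.3]
    - [-0.31,0.9,0,0,0,0,-0.3]
    - [-0.31,0.9,0,0,0,0,-0.3]
    - [-0.31,0.9,0,0,0,0,-0.3]
    - [-0.31,0.9,0,0,0,0,-0.3]
    - [-0.31,0.9,0,0,0,0,-0.3]
    - [-0.31,0.9,0,0,0,0,-0.3]
    - [-0.31,0.9,0,0,0,0,-0.3]
    - [-0.31,0.9,0,0,0,0,-0.3]
    - [-0.31,0.9,0,0,0,0,-0.3]
    - [-0.31,0.9,0,0,0,0,-0.3]
    - [0,0,0,0,0,0,-0.3]

```text
clock: 10.57
position: [455.6, -339.2, 190.0]
ee_rot: [0.002, 0.996, -0.092, -0.0]
force: [-0.9, -0.9, -0.3]
grip_width: 29.9
gripper_force: 0.0
```

```bash
python3 - <<'E'
from fit import *
go(460,-330,190,-0.175)
T=eyes.camera("top");S=eyes.camera("side")
q=np.array([546,-31.2,-.175])
a,b=[cv2.resize(p["pixels"][:,:,::-1],None,fx=1.5,fy=1.5) for p in(T,S)]
overlay(T,M["mould"],q,a,(0,255,0));overlay(S,M["mould"],q,b,(0,255,0))
for p,im in((T,a),(S,b)):overlay(p,M["lid"],(714,68,0),im,(255,0,255))
W=[box(-23,23,-6,6,20,44)]
for cx in(-30,30):
  for cy in(-35,35):
    c=place(np.array([[cx,cy,0.]]),q)[0];print(cx,cy,c.round(1))
    for p,im in((T,a),(S,b)):overlay(p,W,(c[0],c[1],q[2]),im,(0,0,255))
a=cv2.resize(a[130:330,330:530],None,fx=2,fy=2);b=cv2.resize(b[150:350,330:530],None,fx=2,fy=2)
cv2.imwrite("pics/mould.png",np.hstack([a,b]))
for p in(T,S): print([(np.round(d["box"],1),round(d["score"],2)) for d in eyes.look_for(p,"casting0")[:6]], [(np.round(d["box"],1),round(d["score"],2)) for d in eyes.look_for(p,"lid")[:2]])
E
```

```text
pos [ 455.6 -339.2  190. ] psi -0.185 q1,7 [ 0.64 -1.21] F [-0.9 -0.9 -0.3] w 29.9 gf 0.0 t 10.6 tilt [-0.001 -0.004]
turn -0.1 shift [ 0.068 -0.246 -0.002] |xy| 0.26
-30 -35 [510.4 -60.4   0. ]
-30 35 [522.6   8.5   0. ]
30 -35 [569.4 -70.9   0. ]
30 35 [581.6  -2.    0. ]
[(array([256.3, 189.8,  13.9,  10.6]), 0.56), (array([281.6, 170.3,  14. ,  17.9]), 0.51), (array([278. , 191.2,  12.3,  13.4]), 0.47)] [(array([215.2, 114.2,  55.9,  44. ]), 0.91)]
[(array([260. , 209.2,  19.2,   9.2]), 0.6), (array([215.8, 261.5, 119.1, 116.1]), 0.58), (array([281. , 159.7,  60.4,  40.5]), 0.2)] [(array([280. , 163.3,  58.3,  40.5]), 0.55)]
```

View pics/mould.png

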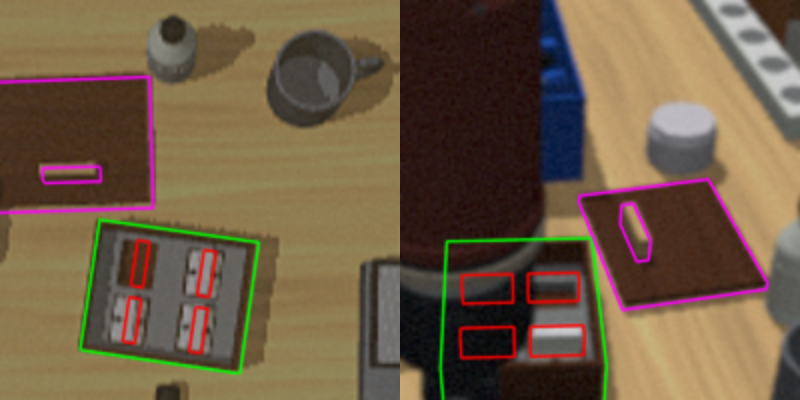

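The top crop shows castings in three cavities, at (130,320), (205,272) and (197,328), and the upper-left cavity at (137,265) is empty. The lid lies flat behind the mould. I fetch the casting at (569,-70) first.

```bash
python3 - <<'E'
from h import *
go(569,-69.5,25,-0.175)
E
```

```text
pos [ 461.7 -329.9  189. ] psi -0.173 q1,7 [ 0.64 -1.22] F [-0.   1.3  0.7] w 29.9 gf 0.0 t 10.9 tilt [0.001 0.   ]
turn 0.02 shift [ 1.505 -6.877  4.105] |xy| 7.04
```

Request:
play_rows:
  plan:
    - [0.19,-0.86,0.25,0,0,0,-0.3]
    - [0.19,-0.86,0.25,0,0,0,-0.3]
    - [0.19,-0.86,0.25,0,0,0,-0.3]
    - [0.19,-0.86,0.25,0,0,0,-0.3]
    - [0.19,-0.86,0.25,0,0,0,-0.3]
    - [0.19,-0.86,0.25,0,0,0,-0.3]
    - [0.19,-0.86,0.25,0,0,0,-0.3]
    - [0.19,-0.86,0.25,0,0,0,-0.3]
    - [0,0,0.1,0,0,0,-0.3]
    - [0,0,0.1,0,0,0,-0.3]
    - [0,0,0.6,0,0,0,-0.3]
    - [0,0,0.6,0,0,0,-0.3]
    - [0,0,0.4,0,0,0,-0.3]
    - [0,0,0.2,0,0,0,-0.3]
    - [0,0,0.1,0,0,0,-0.3]
    - [0,0,0,0,0,0,-0.3]
    - [0,0,0,0,0,0,-0.3]

```text
clock: 12.28
position: [569.1, -71.3, 25.5]
ee_rot: [0.0, 0.996, -0.088, 0.001]
force: [-0.5, -0.1, 0.4]
grip_width: 30.2
gripper_force: 0.0
```

```bash
python3 - <<'E'
from fit import *
go(569,-69.5,25,-0.175)
S=eyes.camera("side")
save(S,"g1.png",(210,150,110,100),5)
E
```

```text
pos [569.1 -71.3  25.5] psi -0.176 q1,7 [ 0.27 -1.8 ] F [-0.5 -0.1  0.4] w 30.2 gf 0.0 t 12.3 tilt [ 0.001 -0.   ]
turn -0.01 shift [-0.01  -0.044  0.011] |xy| 0.05
```

View pics/g1.png

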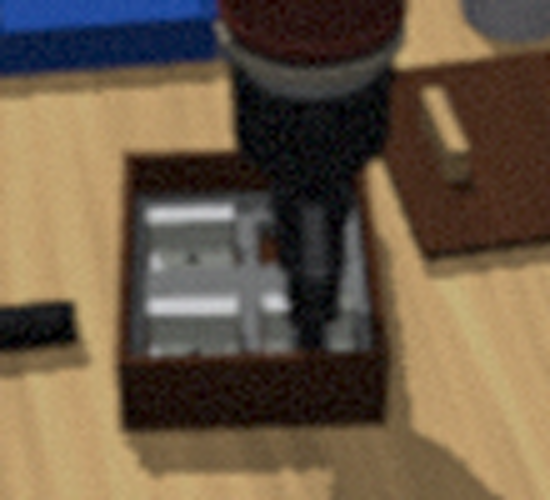

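The near finger stands in front of the web, at (315,310) in the crop, clear of the walls. I close and lift.

Request:
play_rows:
  plan:
    - [0,0,0,0,0,0,-1]
    - [0,0,0,0,0,0,-1]
    - [0,0,0,0,0,0,-1]
    - [0,0,0,0,0,0,-1]
    - [0,0,0,0,0,0,-1]
    - [0,0,-0.2,0,0,0,-1]
    - [0,0,-0.5,0,0,0,-1]
    - [0,0,-0.9,0,0,0,-1]
    - [0,0,-0.9,0,0,-0.6,-1]
    - [0,0,0,0,0,-0.65,-1]
    - [0,0,0,0,0,0,-1]

```text
clock: 13.25
position: [570.1, -71.1, 127.8]
ee_rot: [0.0, 1.0, -0.024, 0.003]
force: [0.2, -0.3, -1.0]
grip_width: 9.9
gripper_force: 78.4
```

```bash
python3 - <<'E'
from h import *
go(512.5,-396,54.5,-0.05)
E
```

```text
pos [570.1 -71.1 127.8] psi -0.047 q1,7 [ 0.31 -1.64] F [ 0.2 -0.3 -1. ] w 9.9 gf 78.4 t 13.2 tilt [ 0.005 -0.001]
turn 0.03 shift [-1.042  8.183  1.83 ] |xy| 8.25
```

Request:
play_rows:
  plan:
    - [-0.115,0.91,0,0,0,0,-1]
    - [-0.115,0.91,0,0,0,0,-1]
    - [-0.115,0.91,0,0,0,0,-1]
    - [-0.115,0.91,0,0,0,0,-1]
    - [-0.115,0.91,0,0,0,0,-1]
    - [-0.115,0.91,0,0,0,0,-1]
    - [-0.115,0.91,0,0,0,0,-1]
    - [-0.115,0.91,0,0,0,0,-1]
    - [-0.115,0.9,0,0,0,0,-1]
    - [0,0,0,0,0,0,-1]
    - [0,0,0.6,0,0,0,-1]
    - [0,0,0.5,0,0,0,-1]
    - [0,0,0.35,0,0,0,-1]
    - [0,0,0.2,0,0,0,-1]
    - [0,0,0.05,0,0,0,-1]
    - [0,0,0,0,0,0,-1]
    - [0,0,0,0,0,0,-1]

```text
clock: 14.67
position: [511.1, -395.9, 57.2]
ee_rot: [0.0, 1.0, -0.025, 0.0]
force: [-0.4, -1.2, -0.8]
grip_width: 10.3
gripper_force: 78.5
```

```bash
python3 - <<'E'
from fit import *
go(512.5,-396,54.5,-0.05)
S=eyes.camera("side")
save(S,"p1.png",(200,230,150,140),3.5)
E
```

```text
pos [ 511.1 -395.9   57.2] psi -0.051 q1,7 [ 0.69 -1.08] F [-0.4 -1.2 -0.8] w 10.3 gf 78.5 t 14.7 tilt [ 0.001 -0.   ]
turn -0.01 shift [0.035 0.002 0.068] |xy| 0.04
```

View pics/p1.png

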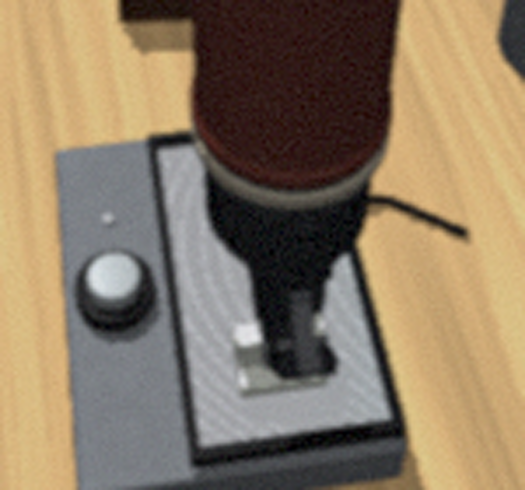

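The casting is held just over the bed, at (285,360) in the crop, inside the rim. I lower it the last 3 mm, let go and rise.

Request:
play_rows:
  plan:
    - [0,0,0.07,0,0,0,-1]
    - [0,0,0,0,0,0,-1]
    - [0,0,0,0,0,0,-0.3]
    - [0,0,0,0,0,0,-0.3]
    - [0,0,0,0,0,0,-0.3]
    - [0,0,0,0,0,0,-0.3]
    - [0,0,-0.4,0,0,0,-0.3]
    - [0,0,-0.9,0,0,0,-0.3]
    - [0,0,-0.7,0,0,0.6,-0.3]
    - [0,0,0,0,0,0.65,-0.3]
    - [0,0,0,0,0,0,-0.3]

```text
clock: 15.63
position: [511.8, -396.5, 136.1]
ee_rot: [0.001, 0.996, -0.089, 0.002]
force: [0.2, 0.2, -0.8]
grip_width: 29.7
gripper_force: 0.0
```

```bash
python3 - <<'E'
from h import *
go(510.4,-59.5,25,-0.175)
E
```

```text
pos [ 511.8 -396.5  136.1] psi -0.178 q1,7 [ 0.67 -1.19] F [ 0.2  0.2 -0.8] w 29.7 gf 0.0 t 15.6 tilt [ 0.003 -0.002]
turn -0.03 shift [-1.512 -8.295  2.758] |xy| 8.43
```

Request:
play_rows:
  plan:
    - [-0.168,-0.922,0,0,0,0,-0.3]
    - [-0.168,-0.922,0,0,0,0,-0.3]
    - [-0.168,-0.922,0,0,0,0,-0.3]
    - [-0.168,-0.922,0,0,0,0,-0.3]
    - [-0.168,-0.922,0,0,0,0,-0.3]
    - [-0.168,-0.922,0,0,0,0,-0.3]
    - [-0.168,-0.922,0,0,0,0,-0.3]
    - [-0.168,-0.922,0,0,0,0,-0.3]
    - [-0.168,-0.922,0,0,0,0,-0.3]
    - [0,0,0.1,0,0,0,-0.3]
    - [0,0,0.1,0,0,0,-0.3]
    - [0,0,0.9,0,0,0,-0.3]
    - [0,0,0.8,0,0,0,-0.3]
    - [0,0,0.5,0,0,0,-0.3]
    - [0,0,0.2,0,0,0,-0.3]
    - [0,0,0.13,0,0,0,-0.3]
    - [0,0,0,0,0,0,-0.3]
    - [0,0,0,0,0,0,-0.3]

```text
clock: 17.13
position: [509.6, -58.8, 25.3]
ee_rot: [0.0, 0.996, -0.088, 0.0]
force: [0.3, 0.6, -0.2]
grip_width: 30.0
gripper_force: 0.0
```

```bash
python3 - <<'E'
from h import *
go(510.4,-59.5,25,-0.175)
for n in("top","side"):
    p=eyes.camera(n);print(n,[(np.round(d["box"],1),round(d["score"],2)) for d in eyes.look_for(p,"casting0")[:6]])
E
```

```text
pos [509.6 -58.8  25.3] psi -0.175 q1,7 [ 0.3  -1.81] F [ 0.3  0.6 -0.2] w 30.0 gf 0.0 t 17.1 tilt [ 0.001 -0.   ]
turn -0.0 shift [0.021 0.013 0.007] |xy| 0.03
top [(array([216.3, 113.6,  53.1,  44. ]), 0.57), (array([389.7, 186.1,  11.1,  12.5]), 0.53), (array([255.9, 186.5,  12.2,  13.3]), 0.47)]
side [(array([236.6, 206.7,  21.5,  20.6]), 0.67), (array([265.5, 322.3,  29. ,  21.1]), 0.57)]
```

Close, lift and turn, then go to the middle bed position.

Request:
play_rows:
  plan:
    - [0,0,0,0,0,0,-1]
    - [0,0,0,0,0,0,-1]
    - [0,0,0,0,0,0,-1]
    - [0,0,0,0,0,0,-1]
    - [0,0,0,0,0,0,-1]
    - [0,0,-0.2,0,0,0,-1]
    - [0,0,-0.5,0,0,0,-1]
    - [0,0,-0.9,0,0,0,-1]
    - [0,0,-0.9,0,0,-0.6,-1]
    - [0,0,0,0,0,-0.65,-1]
    - [0,0,0,0,0,0,-1]

```text
clock: 18.25
position: [510.5, -58.4, 127.3]
ee_rot: [0.0, 1.0, -0.024, 0.002]
force: [0.1, -0.7, -1.3]
grip_width: 10.1
gripper_force: 78.0
```

```bash
python3 - <<'E'
from h import *
go(515,-341,54.5,-0.05)
E
```

```text
pos [510.5 -58.4 127.3] psi -0.047 q1,7 [ 0.33 -1.64] F [ 0.1 -0.7 -1.3] w 10.1 gf 78.0 t 18.2 tilt [ 0.005 -0.001]
turn 0.03 shift [0.456 7.048 1.826] |xy| 7.06
```

Request:
play_rows:
  plan:
    - [0.06,0.88,0,0,0,0,-1]
    - [0.06,0.88,0,0,0,0,-1]
    - [0.06,0.88,0,0,0,0,-1]
    - [0.06,0.88,0,0,0,0,-1]
    - [0.06,0.88,0,0,0,0,-1]
    - [0.06,0.88,0,0,0,0,-1]
    - [0.06,0.88,0,0,0,0,-1]
    - [0.06,0.88,0,0,0,0,-1]
    - [0,0,0,0,0,0,-1]
    - [0,0,0.6,0,0,0,-1]
    - [0,0,0.5,0,0,0,-1]
    - [0,0,0.35,0,0,0,-1]
    - [0,0,0.2,0,0,0,-1]
    - [0,0,0.08,0,0,0,-1]
    - [0,0,0.04,0,0,0,-1]
    - [0,0,0,0,0,0,-1]
    - [0,0,0,0,0,0,-1]

```text
clock: 19.67
position: [514.2, -340.5, 54.0]
ee_rot: [0.0, 1.0, -0.025, 0.0]
force: [-0.7, -0.1, -1.3]
grip_width: 10.0
gripper_force: 78.2
```

```bash
python3 - <<'E'
from h import *
go(515,-341,54.5,-0.05)
E
```

```text
pos [ 514.2 -340.5   54. ] psi -0.051 q1,7 [ 0.63 -1.16] F [-0.7 -0.1 -1.3] w 10.0 gf 78.2 t 19.7 tilt [ 0. -0.]
turn -0.01 shift [ 0.021  0.012 -0.012] |xy| 0.02
```

Request:
play_rows:
  plan:
    - [0,0,0,0,0,0,-0.3]
    - [0,0,0,0,0,0,-0.3]
    - [0,0,0,0,0,0,-0.3]
    - [0,0,0,0,0,0,-0.3]
    - [0,0,-0.4,0,0,0,-0.3]
    - [0,0,-0.9,0,0,0,-0.3]
    - [0,0,-0.7,0,0,0.6,-0.3]
    - [0,0,0,0,0,0.65,-0.3]
    - [0,0,0,0,0,0,-0.3]

```text
clock: 20.42
position: [515.2, -341.2, 136.0]
ee_rot: [0.001, 0.996, -0.089, 0.002]
force: [-0.1, 0.3, -0.5]
grip_width: 30.1
gripper_force: 0.0
```

```bash
python3 - <<'E'
from h import *
go(522.6,9,25,-0.175)
for n in("top","side"):
    p=eyes.camera(n);print(n,[(np.round(d["box"],1),round(d["score"],2)) for d in eyes.look_for(p,"casting0")[:6]])
E
```

```text
pos [ 515.2 -341.2  136. ] psi -0.178 q1,7 [ 0.61 -1.27] F [-0.1  0.3 -0.5] w 30.1 gf 0.0 t 20.4 tilt [ 0.003 -0.002]
turn -0.03 shift [-1.353 -8.658  2.756] |xy| 8.76
top [(array([370.3, 193. ,  11.8,   8.7]), 0.46), (array([259.8, 188.7,  11.5,  10.2]), 0.46)]
side [(array([261.3, 293.9,  29.7,  26.1]), 0.75), (array([265.9, 320.7,  27.9,  21.8]), 0.75), (array([238.6, 192.9,   8.7,   9.8]), 0.6)]
```

Request:
play_rows:
  plan:
    - [-0.15,-0.962,0,0,0,0,-0.3]
    - [-0.15,-0.962,0,0,0,0,-0.3]
    - [-0.15,-0.962,0,0,0,0,-0.3]
    - [-0.15,-0.962,0,0,0,0,-0.3]
    - [-0.15,-0.962,0,0,0,0,-0.3]
    - [-0.15,-0.962,0,0,0,0,-0.3]
    - [-0.15,-0.962,0,0,0,0,-0.3]
    - [-0.15,-0.962,0,0,0,0,-0.3]
    - [-0.15,-0.962,0,0,0,0,-0.3]
    - [0,0,0.1,0,0,0,-0.3]
    - [0,0,0.1,0,0,0,-0.3]
    - [0,0,0.9,0,0,0,-0.3]
    - [0,0,0.6,0,0,0,-0.3]
    - [0,0,0.2,0,0,0,-0.3]
    - [0,0,0,0,0,0,-0.3]
    - [0,0,0,0,0,0,-0.3]

```text
clock: 21.95
position: [521.2, 9.0, 57.8]
ee_rot: [0.0, 0.996, -0.088, -0.0]
force: [0.7, 0.4, 0.3]
grip_width: 29.6
gripper_force: 0.0
```

```bash
python3 - <<'E'
from h import *
go(522.6,9,25,-0.175)
for n in("top","side"):
    p=eyes.camera(n);print(n,[(np.round(d["box"],1),round(d["score"],2)) for d in eyes.look_for(p,"casting0")[:6]])
save(p,"g3.png",(200,150,150,200),3)
E
```

```text
pos [521.2   9.   57.8] psi -0.176 q1,7 [ 0.21 -1.94] F [0.7 0.4 0.3] w 29.6 gf 0.0 t 21.9 tilt [-0.001 -0.   ]
turn -0.01 shift [ 0.034 -0.006  0.821] |xy| 0.03
top [(array([368.5, 184.8,  11.7,  14.7]), 0.57), (array([388.6, 184. ,  13.9,  15.2]), 0.53)]
side [(array([261.1, 295.9,  26.4,  27.1]), 0.97), (array([238.3, 192.5,  18.6,  10.6]), 0.63), (array([263.1, 321.8,  32.9,  23. ]), 0.62)]
```

View pics/g3.png

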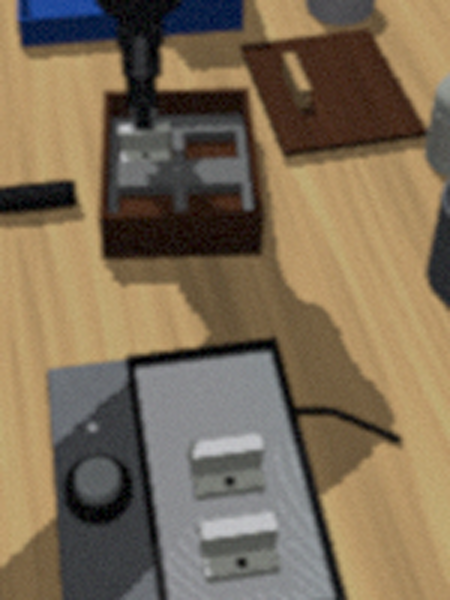

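Two castings stand upright on the bed, at (230,465) and (240,545), and the third is still in its cavity under the gripper. I descend, grip and lift.

Request:
play_rows:
  plan:
    - [0,0,0.5,0,0,0,-0.3]
    - [0,0,0.22,0,0,0,-0.3]
    - [0,0,0.1,0,0,0,-0.3]
    - [0,0,0,0,0,0,-0.3]
    - [0,0,0,0,0,0,-1]
    - [0,0,0,0,0,0,-1]
    - [0,0,0,0,0,0,-1]
    - [0,0,0,0,0,0,-1]
    - [0,0,0,0,0,0,-1]
    - [0,0,0,0,0,0,-1]
    - [0,0,-0.2,0,0,0,-1]
    - [0,0,-0.5,0,0,0,-1]
    - [0,0,-0.9,0,0,0,-1]
    - [0,0,-0.9,0,0,-0.6,-1]
    - [0,0,0,0,0,-0.65,-1]
    - [0,0,0,0,0,0,-1]
    - [0,0,0,0,0,0,-1]

```text
clock: 23.57
position: [521.0, 9.7, 125.1]
ee_rot: [0.0, 1.0, -0.026, 0.0]
force: [-1.0, 0.1, -1.5]
grip_width: 10.2
gripper_force: 78.3
```

```bash
python3 - <<'E'
from h import *
go(517.5,-286,54.5,-0.05)
E
```

```text
pos [521.    9.7 125.1] psi -0.052 q1,7 [ 0.23 -1.79] F [-1.   0.1 -1.5] w 10.2 gf 78.3 t 23.6 tilt [ 0. -0.]
turn -0.02 shift [0.281 7.388 1.766] |xy| 7.39
```

Request:
play_rows:
  plan:
    - [0.035,0.925,0,0,0,0,-1]
    - [0.035,0.925,0,0,0,0,-1]
    - [0.035,0.925,0,0,0,0,-1]
    - [0.035,0.925,0,0,0,0,-1]
    - [0.035,0.925,0,0,0,0,-1]
    - [0.035,0.925,0,0,0,0,-1]
    - [0.035,0.925,0,0,0,0,-1]
    - [0.035,0.925,0,0,0,0,-1]
    - [0,0,0,0,0,0,-1]
    - [0,0,0.6,0,0,0,-1]
    - [0,0,0.5,0,0,0,-1]
    - [0,0,0.35,0,0,0,-1]
    - [0,0,0.2,0,0,0,-1]
    - [0,0,0.08,0,0,0,-1]
    - [0,0,0.03,0,0,0,-1]
    - [0,0,0,0,0,0,-1]
    - [0,0,0,0,0,0,-1]

```text
clock: 24.98
position: [517.8, -286.2, 54.7]
ee_rot: [0.0, 1.0, -0.025, 0.0]
force: [0.2, -0.3, -0.1]
grip_width: 10.1
gripper_force: 78.5
```

```bash
python3 - <<'E'
from h import *
go(517.5,-286,54.5,-0.05)
E
```

```text
pos [ 517.8 -286.2   54.7] psi -0.051 q1,7 [ 0.56 -1.25] F [ 0.2 -0.3 -0.1] w 10.1 gf 78.5 t 25.0 tilt [ 0. -0.]
turn -0.01 shift [-0.007 -0.006  0.004] |xy| 0.01
```

Request:
play_rows:
  plan:
    - [0,0,0,0,0,0,-0.3]
    - [0,0,0,0,0,0,-0.3]
    - [0,0,0,0,0,0,-0.3]
    - [0,0,0,0,0,0,-0.3]
    - [0,0,-0.4,0,0,0,-0.3]
    - [0,0,-0.9,0,0,0,-0.3]
    - [0,0,-0.7,0,0,0,-1]
    - [0,-0.9,0,0,0,0,-1]
    - [0,-0.9,0,0,0,0,-1]
    - [0,-0.9,0,0,0,0,-1]
    - [0,-0.9,0,0,0,0,-1]
    - [0,0,0,0,0,0,-1]

```text
clock: 25.98
position: [525.8, -134.1, 135.0]
ee_rot: [-0.001, 1.0, -0.021, 0.0]
force: [0.3, 0.4, -0.6]
grip_width: 0.2
gripper_force: 0.0
```

```bash
python3 - <<'E'
from fit import *
go(425,-345,70)
T=eyes.camera("top");S=eyes.camera("side")
for p in(T,S):
    print([(np.round(d["box"],1),round(d["score"],2)) for d in eyes.look_for(p,"casting0")[:4]])
    for d in eyes.look_for(p,"start_top")[:2]: l,t,w,h=d["box"];print("start",np.round(d["box"],1),[ray(p,l+w/2,t+h/2,z).round(1) for z in(42,48)],round(d["score"],2))
a=cv2.resize(T["pixels"][160:245,330:425,::-1],None,fx=4,fy=4);b=cv2.resize(S["pixels"][255:384,205:345,::-1],None,fx=3,fy=3)
c=np.zeros((387,800,3),np.uint8);c[:340,:380]=a;c[:387,380:800]=b;cv2.imwrite("pics/bed.png",c)
E
```

```text
pos [ 525.8 -134.1  135. ] psi -0.041 q1,7 [ 0.4  -1.49] F [ 0.3  0.4 -0.6] w 0.2 gf 0.0 t 26.0 tilt [0.001 0.003]
turn 0 shift [-2.3    5.376  1.607] |xy| 5.85
[(array([389.2, 183.7,  14.5,  16.7]), 0.65), (array([371. , 186.4,  11.1,  15.2]), 0.62), (array([360.8, 185.6,   5. ,  11.7]), 0.46)]
[(array([265.5, 320.5,  27. ,  24.1]), 0.84), (array([259.9, 294.8,  28.3,  24.4]), 0.63), (array([258.4, 272.5,  22.6,  17.7]), 0.57)]
start [225.4 302.8  14.4  16.1] [array([ 431.1, -334.9]), array([ 430.9, -338.5])] 0.67
```

View pics/bed.png

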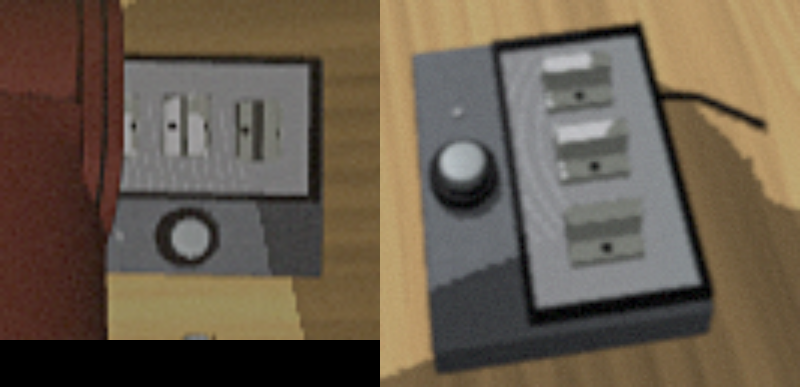

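All three castings stand upright on the bed. The button cap is at (190,238) in the top crop and (463,160) in the side crop; I triangulate it.

```bash
python3 - <<'E'
from h import *
T=eyes.camera("top");S=eyes.camera("side")
for z in(44,50,56,62): print(z,ray(T,377.0,219.0,z).round(1),ray(S,232.2,307.8,z).round(1))
go(425,-344,90)
E
```

```text
44 [ 431.  -339.5] [ 431.2 -329.4]
50 [ 431.2 -337.9] [ 431.  -333.1]
56 [ 431.3 -336.4] [ 430.9 -336.8]
62 [ 431.5 -334.8] [ 430.7 -340.4]
pos [ 524.6 -143.8  134.4] psi -0.052 q1,7 [ 0.41 -1.49] F [ 0.1 -0.3 -0.7] w 0.1 gf 0.0 t 26.4 tilt [-0. -0.]
turn 0 shift [-2.225  5.128  1.111] |xy| 5.59
```

Request:
play_rows:
  plan:
    - [-0.348,0.824,0,0,0,0,-1]
    - [-0.348,0.824,0,0,0,0,-1]
    - [-0.348,0.824,0,0,0,0,-1]
    - [-0.348,0.824,0,0,0,0,-1]
    - [-0.348,0.824,0,0,0,0,-1]
    - [-0.348,0.824,0,0,0,0,-1]
    - [0,0,0.1,0,0,0,-1]
    - [0,0,0.6,0,0,0,-1]
    - [0,0,0.5,0,0,0,-1]
    - [0,0,0.28,0,0,0,-1]
    - [0,0,0,0,0,0,-1]
    - [0,0,0,0,0,0,-1]

```text
clock: 27.38
position: [431.3, -335.8, 75.2]
ee_rot: [-0.0, 1.0, -0.025, -0.0]
force: [0.2, 0.2, 0.1]
grip_width: -0.2
gripper_force: 0.0
```

```bash
python3 - <<'E'
from h import *
go(431,-337,45,-.05)
S=eyes.camera("side")
save(S,"btn.png",(200,250,100,110),4)
E
```

```text
pos [ 431.3 -335.8   75.2] psi -0.05 q1,7 [ 0.67 -1.07] F [0.2 0.2 0.1] w -0.2 gf 0.0 t 27.4 tilt [-0.001  0.001]
turn -0.0 shift [-0.005  0.031  0.755] |xy| 0.03
```

View pics/btn.png

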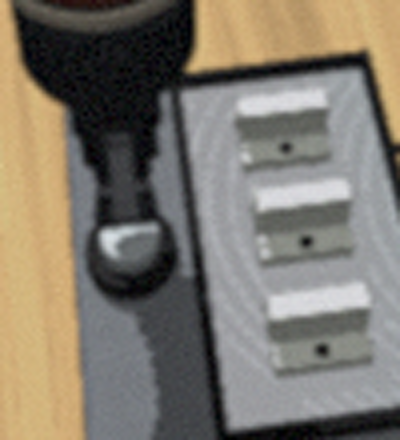

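The shut fingertips stand over the cap, at (130,235) in the crop. I descend stepwise and watch the force.

Request:
play_rows:
  plan:
    - [0,0,0.2,0,0,0,-1]
    - [0,0,0.15,0,0,0,-1]
    - [0,0,0.1,0,0,0,-1]
    - [0,0,0,0,0,0,-1]
    - [0,0,0,0,0,0,-1]

```text
clock: 27.85
position: [431.6, -335.8, 57.4]
ee_rot: [-0.0, 1.0, -0.025, -0.0]
force: [-0.6, 0.7, 1.8]
grip_width: 0.2
gripper_force: 1.1
```

Request:
play_rows:
  plan:
    - [0,0,0.1,0,0,0,-1]
    - [0,0,0,0,0,0,-1]
    - [0,0,0,0,0,0,-1]

```text
clock: 28.1
position: [431.7, -336.0, 53.6]
ee_rot: [0.0, 1.0, -0.025, 0.0]
force: [-0.5, 0.8, 4.5]
grip_width: -0.1
gripper_force: 2.0
```

Request:
play_rows:
  plan:
    - [0,0,0.1,0,0,0,-1]
    - [0,0,0,0,0,0,-1]
    - [0,0,0,0,0,0,-1]

```text
clock: 28.35
position: [432.0, -336.1, 51.8]
ee_rot: [0.0, 1.0, -0.025, 0.001]
force: [-7.5, 4.9, 27.6]
grip_width: 0.1
gripper_force: 13.4
```

The force rose to 27.6 N at z 51.8, so the button is on its stop. I hold a moment and then rise.

Request:
play_rows:
  plan:
    - [0,0,0,0,0,0,-1]
    - [0,0,-0.4,0,0,0,-1]
    - [0,0,-0.9,0,0,0,-1]
    - [0,0,-0.8,0,0,0,-1]
    - [0,0,0,0,0,0,-0.3]
    - [0,0,0,0,0,0,-0.3]
    - [0,0,0,0,0,0,-0.3]
    - [0,0,0,0,0,0,-0.3]

```text
clock: 29.02
position: [430.7, -335.3, 132.0]
ee_rot: [-0.001, 1.0, -0.025, -0.001]
force: [-0.8, -0.6, -0.2]
grip_width: 29.8
gripper_force: 0.0
```

```bash
python3 - <<'E'
from fit import *
go(517.8,-286.2,54.5,-.05)
S=eyes.camera("side");T=eyes.camera("top")
for p in(T,S):
  print([(np.round(d["box"],1),round(d["score"],2)) for n in("casting0","lid") for d in eyes.look_for(p,n)[:4]])
E
```

```text
pos [ 430.7 -335.3  132. ] psi -0.05 q1,7 [ 0.67 -1.06] F [-0.8 -0.6 -0.2] w 29.8 gf 0.0 t 29.0 tilt [-0.002  0.001]
turn -0.0 shift [ 2.117 -1.333  1.934] |xy| 2.5
[(array([352.8, 187.1,  14.9,   9.1]), 0.65), (array([370. , 185.7,  11.7,  14.3]), 0.56), (array([217.3, 112.7,  54.6,  48.2]), 0.76), (array([347.9, 242.1,  36. ,  53.1]), 0.53)]
[(array([258.3, 273.2,  24.4,  17. ]), 0.78), (array([266.9, 322.3,  28.1,  22.8]), 0.77), (array([261.3, 295.2,  27. ,  25.3]), 0.72), (array([281.3, 160.1,  57.8,  40.7]), 0.57), (array([300.8, 135.6,  26.7,  21.6]), 0.57)]
```

Request:
play_rows:
  plan:
    - [0.705,-0.444,0,0,0,0,-0.3]
    - [0.705,-0.444,0,0,0,0,-0.3]
    - [0.705,-0.444,0,0,0,0,-0.3]
    - [0,0,0,0,0,0,-0.3]
    - [0,0,0.5,0,0,0,-0.3]
    - [0,0,0.6,0,0,0,-0.3]
    - [0,0,0.4,0,0,0,-0.3]
    - [0,0,0.3,0,0,0,-0.3]
    - [0,0,0.13,0,0,0,-0.3]
    - [0,0,0,0,0,0,-0.3]
    - [0,0,0,0,0,0,-1]
    - [0,0,0,0,0,0,-1]
    - [0,0,0,0,0,0,-1]
    - [0,0,0,0,0,0,-1]
    - [0,0,0,0,0,0,-1]
    - [0,0,-0.2,0,0,0,-1]
    - [0,0,-0.5,0,0,0,-1]
    - [0,0,-0.9,0,0,0,-1]
    - [0,0,-0.4,0,0,0,-1]
    - [0,0,0,0,0,0,-1]

```text
clock: 30.98
position: [520.9, -287.9, 141.2]
ee_rot: [0.002, 1.0, -0.025, 0.003]
force: [0.5, -0.4, -0.2]
grip_width: 9.7
gripper_force: 79.3
```

```bash
python3 - <<'E'
from fit import *
for t in((0,-60),(0,0),(0,60)): print(place(np.array([[-15,t[1],0.]]),(513.5,326,-.045)).round(1))
go(500,385,60)
E
```

```text
[[495.8 266.7   0. ]]
[[498.5 326.7   0. ]]
[[501.2 386.6   0. ]]
pos [ 520.9 -287.9  141.2] psi -0.05 q1,7 [ 0.56 -1.23] F [ 0.5 -0.4 -0.2] w 9.7 gf 79.3 t 31.0 tilt [ 0.006 -0.003]
turn 0 shift [ -1.38  -16.781   1.974] |xy| 16.84
```

Request:
play_rows:
  plan:
    - [-0.082,-0.98,0,0,0,0,-1]
    - [-0.082,-0.98,0,0,0,0,-1]
    - [-0.082,-0.98,0,0,0,0,-1]
    - [-0.082,-0.98,0,0,0,0,-1]
    - [-0.082,-0.98,0,0,0,0,-1]
    - [-0.082,-0.98,0,0,0,0,-1]
    - [-0.082,-0.98,0,0,0,0,-1]
    - [-0.082,-0.98,0,0,0,0,-1]
    - [-0.082,-0.98,0,0,0,0,-1]
    - [-0.082,-0.98,0,0,0,0,-1]
    - [-0.082,-0.98,0,0,0,0,-1]
    - [-0.082,-0.98,0,0,0,0,-1]
    - [-0.082,-0.98,0,0,0,0,-1]
    - [-0.082,-0.98,0,0,0,0,-1]
    - [0,0,0,0,0,-0.9,-1]
    - [0,0,0,0,0,-0.9,-1]
    - [0,0,0,0,0,-0.9,-1]
    - [0,0,0,0,0,-0.9,-1]
    - [0,0,0,0,0,-0.9,-1]

```text
clock: 32.57
position: [499.9, 263.4, 135.7]
ee_rot: [0.0, 0.98, 0.201, -0.0]
force: [0.5, -0.3, -0.2]
grip_width: 9.8
gripper_force: 79.3
```

```bash
python3 - <<'E'
from fit import *
go(501,386,21,.4)
E
```

```text
pos [499.9 263.4 135.7] psi 0.405 q1,7 [-0.06 -1.87] F [ 0.5 -0.3 -0.2] w 9.8 gf 79.3 t 32.6 tilt [-0.001 -0.   ]
turn 0.05 shift [ 1.221 -2.812  2.866] |xy| 3.07
```

Request:
play_rows:
  plan:
    - [0.305,-0.703,0,0,0,0,-1]
    - [0.305,-0.703,0,0,0,0,-1]
    - [0.305,-0.703,0,0,0,0,-1]
    - [0.305,-0.703,0,0,0,0,-1]
    - [0,0,0.2,0,0,0,-1]
    - [0,0,0.6,0,0,0,-1]
    - [0,0,0.7,0,0,0,-1]
    - [0,0,0.6,0,0,0,-1]
    - [0,0,0.4,0,0,0,-1]
    - [0,0,0.2,0,0,0,-1]
    - [0,0,0.1,0,0,0,-1]
    - [0,0,0.04,0,0,0,-1]
    - [0,0,0,0,0,0,-1]
    - [0,0,0,0,0,0,-1]

```text
clock: 33.73
position: [501.9, 386.5, 23.5]
ee_rot: [-0.0, 0.98, 0.199, 0.001]
force: [0.2, 0.4, -1.4]
grip_width: 9.9
gripper_force: 79.3
```

```bash
python3 - <<'E'
from fit import *
go(501,386,21,.4)
S=eyes.camera("side");T=eyes.camera("top")
for p in(T,S):
  print([(np.round(d["box"],1),round(d["score"],2)) for n in("casting0","lid") for d in eyes.look_for(p,n)[:4]])
E
```

```text
pos [501.9 386.5  23.5] psi 0.4 q1,7 [-0.29 -2.14] F [ 0.2  0.4 -1.4] w 9.9 gf 79.3 t 33.7 tilt [0.001 0.001]
turn -0.0 shift [-0.027  0.003  0.063] |xy| 0.03
[(array([370.9, 185.2,  13.7,  17.7]), 0.62), (array([389.9, 185.3,  11. ,  14.7]), 0.58), (array([217. , 109.9,  51.8,  49.4]), 0.87)]
[(array([222.8, 305.3,  16.7,  12.7]), 0.72), (array([263.7, 321.2,  28.8,  24.1]), 0.71), (array([261.4, 295.4,  26.8,  24.2]), 0.65), (array([216.6, 126.6,  13.7,   9.7]), 0.56), (array([281.2, 159.4,  60.3,  43. ]), 0.67), (array([302.1, 132.4,  24.5,  28.9]), 0.32)]
```

Request:
play_rows:
  plan:
    - [0,0,0.06,0,0,0,-1]
    - [0,0,0,0,0,0,-1]
    - [0,0,0,0,0,0,-0.3]
    - [0,0,0,0,0,0,-0.3]
    - [0,0,0,0,0,0,-0.3]
    - [0,0,0,0,0,0,-0.3]
    - [0,0,-0.4,0,0,0,-0.3]
    - [0,0,-0.8,0,0,0,-0.3]
    - [0,0,-0.9,0,0,0,-0.3]
    - [0,0,-0.8,0,0,0,-0.3]
    - [0,0.9,0,0,0,0.9,-0.3]
    - [0,0.9,0,0,0,0.9,-0.3]
    - [0,0.9,0,0,0,0.9,-0.3]
    - [0,0.9,0,0,0,0.9,-0.3]
    - [0,0.9,0,0,0,0.9,-0.3]
    - [0,0.9,0,0,0,0,-0.3]
    - [0,0.9,0,0,0,0,-0.3]
    - [0,0.9,0,0,0,0,-0.3]
    - [0,0,0,0,0,0,-0.3]

```text
clock: 35.62
position: [535.1, 95.4, 135.5]
ee_rot: [0.002, 1.0, -0.03, -0.0]
force: [1.2, -0.9, 0.5]
grip_width: 29.6
gripper_force: 0.0
```

```bash
python3 - <<'E'
from fit import *
go(514.5,-340.5,54.5,-.05)
S=eyes.camera("side")
for p in(S,):
  print([(np.round(d["box"],1),round(d["score"],2)) for n in("casting0",) for d in eyes.look_for(p,n)[:4]])
E
```

```text
pos [535.1  95.4 135.5] psi -0.059 q1,7 [ 0.12 -1.98] F [ 1.2 -0.9  0.5] w 29.6 gf 0.0 t 35.6 tilt [-0.001 -0.004]
turn -0.09 shift [ 0.032 10.9    2.07 ] |xy| 10.9
[(array([217.1, 125.6,  14.6,  11.8]), 0.71), (array([263.8, 295.1,  24.2,  24.4]), 0.56), (array([262.7, 322.7,  31.9,  23.2]), 0.55)]
```

Request:
play_rows:
  plan:
    - [0,0.9,0,0,0,0,-0.3]
    - [0,0.9,0,0,0,0,-0.3]
    - [0,0.9,0,0,0,0,-0.3]
    - [0,0.9,0,0,0,0,-0.3]
    - [0,0.9,0,0,0,0,-0.3]
    - [0,0.9,0,0,0,0,-0.3]
    - [0,0.9,0,0,0,0,-0.3]
    - [0,0.9,0,0,0,0,-0.3]
    - [0,0.9,0,0,0,0,-0.3]
    - [0,0.9,0,0,0,0,-0.3]
    - [0,0.9,0,0,0,0,-0.3]
    - [0,0.7,0,0,0,0,-0.3]
    - [0,0,0,0,0,0,-0.3]
    - [0,0,0,0,0,0,-0.3]
    - [0,0,0,0,0,0,-0.3]

```text
clock: 36.97
position: [514.8, -317.4, 135.6]
ee_rot: [-0.001, 1.0, -0.024, -0.0]
force: [0.5, 1.2, 0.2]
grip_width: 29.8
gripper_force: 0.0
```

```bash
python3 - <<'E'
from fit import *
go(514.5,-340.5,54.5,-.05)
E
```

```text
pos [ 514.8 -317.4  135.6] psi -0.048 q1,7 [ 0.62 -1.18] F [0.5 1.2 0.2] w 29.8 gf 0.0 t 37.0 tilt [-0.     0.001]
turn 0.02 shift [0.023 0.581 2.028] |xy| 0.58
```

Request:
play_rows:
  plan:
    - [0.02,0.58,0,0,0,0,-0.3]
    - [0,0,0,0,0,0,-0.3]
    - [0,0,0.6,0,0,0,-0.3]
    - [0,0,0.6,0,0,0,-0.3]
    - [0,0,0.4,0,0,0,-0.3]
    - [0,0,0.3,0,0,0,-0.3]
    - [0,0,0.12,0,0,0,-0.3]
    - [0,0,0,0,0,0,-0.3]
    - [0,0,0,0,0,0,-1]
    - [0,0,0,0,0,0,-1]
    - [0,0,0,0,0,0,-1]
    - [0,0,0,0,0,0,-1]
    - [0,0,0,0,0,0,-1]
    - [0,0,-0.2,0,0,0,-1]
    - [0,0,-0.5,0,0,0,-1]
    - [0,0,-0.9,0,0,0,-1]
    - [0,0,-0.4,0,0,0,-1]
    - [0,0,0,0,0,0,-1]
    - [0,0,0,0,0,0,-1]

```text
clock: 38.55
position: [513.8, -343.1, 136.8]
ee_rot: [0.001, 1.0, -0.025, 0.001]
force: [-0.1, 0.1, -0.8]
grip_width: 10.0
gripper_force: 79.5
```

```bash
python3 - <<'E'
from fit import *
go(498.5,327,21,-.05)
S=eyes.camera("side")
for p in(S,):
  print([(np.round(d["box"],1),round(d["score"],2)) for n in("casting0",) for d in eyes.look_for(p,n)[:4]])
E
```

```text
pos [ 513.8 -343.1  136.8] psi -0.051 q1,7 [ 0.64 -1.15] F [-0.1  0.1 -0.8] w 10.0 gf 79.5 t 38.5 tilt [ 0.002 -0.001]
turn -0.01 shift [ -1.225 -16.716   2.871] |xy| 16.76
[(array([260.8, 273.2,  30.6,  22.8]), 0.87), (array([266.4, 322.4,  26.2,  19.9]), 0.58), (array([219.6, 126.6,  11. ,  11.1]), 0.49)]
```

Request:
play_rows:
  plan:
    - [-0.073,-0.98,0,0,0,0,-1]
    - [-0.073,-0.98,0,0,0,0,-1]
    - [-0.073,-0.98,0,0,0,0,-1]
    - [-0.073,-0.98,0,0,0,0,-1]
    - [-0.073,-0.98,0,0,0,0,-1]
    - [-0.073,-0.98,0,0,0,0,-1]
    - [-0.073,-0.98,0,0,0,0,-1]
    - [-0.073,-0.98,0,0,0,0,-1]
    - [-0.073,-0.98,0,0,0,0,-1]
    - [-0.073,-0.98,0,0,0,0,-1]
    - [-0.073,-0.98,0,0,0,0,-1]
    - [-0.073,-0.98,0,0,0,0,-1]
    - [-0.073,-0.98,0,0,0,0,-1]
    - [-0.073,-0.98,0,0,0,0,-1]
    - [0,0,0,0,0,-0.9,-1]
    - [0,0,0,0,0,-0.9,-1]
    - [0,0,0,0,0,-0.9,-1]
    - [0,0,0,0,0,-0.9,-1]
    - [0,0,0,0,0,-0.9,-1]

```text
clock: 40.23
position: [499.2, 207.3, 133.9]
ee_rot: [0.0, 0.98, 0.201, -0.001]
force: [-0.6, -0.4, -1.2]
grip_width: 10.0
gripper_force: 79.4
```

```bash
python3 - <<'E'
from fit import *
go(498.5,326,21,.4)
E
```

```text
pos [499.2 207.3 133.9] psi 0.405 q1,7 [ 0.04 -1.76] F [-0.6 -0.4 -1.2] w 10.0 gf 79.4 t 40.2 tilt [-0.003 -0.001]
turn 0.05 shift [ 1.148 -2.739  2.821] |xy| 2.97
```

Request:
play_rows:
  plan:
    - [0.287,-0.685,0,0,0,0,-1]
    - [0.287,-0.685,0,0,0,0,-1]
    - [0.287,-0.685,0,0,0,0,-1]
    - [0.287,-0.685,0,0,0,0,-1]
    - [0,0,0.2,0,0,0,-1]
    - [0,0,0.6,0,0,0,-1]
    - [0,0,0.7,0,0,0,-1]
    - [0,0,0.6,0,0,0,-1]
    - [0,0,0.4,0,0,0,-1]
    - [0,0,0.2,0,0,0,-1]
    - [0,0,0.08,0,0,0,-1]
    - [0,0,0.04,0,0,0,-1]
    - [0,0,0,0,0,0,-1]
    - [0,0,0,0,0,0,-1]

```text
clock: 41.4
position: [499.6, 326.3, 22.8]
ee_rot: [-0.0, 0.98, 0.199, -0.0]
force: [-0.7, -0.3, 1.7]
grip_width: 9.9
gripper_force: 79.7
```

```bash
python3 - <<'E'
from fit import *
go(498.5,326,21,.4)
S=eyes.camera("side");T=eyes.camera("top")
for p in(T,S):
  print([(np.round(d["box"],1),round(d["score"],2)) for n in("casting0","lid") for d in eyes.look_for(p,n)[:4]])
E
```

```text
pos [499.6 326.3  22.8] psi 0.4 q1,7 [-0.19 -2.06] F [-0.7 -0.3  1.7] w 9.9 gf 79.7 t 41.4 tilt [-0.  0.]
turn -0.0 shift [-0.029 -0.004  0.044] |xy| 0.03
[(array([390.9, 184. ,  10.9,  16.8]), 0.58), (array([160.8, 203.3,  12.9,   8.9]), 0.44), (array([216.5, 111.9,  53.3,  46.9]), 0.81)]
[(array([264.4, 323.9,  28.1,  20.3]), 0.9), (array([282.1, 158.9,  54.5,  44.3]), 0.56)]
```

Request:
play_rows:
  plan:
    - [0,0,0.05,0,0,0,-1]
    - [0,0,0,0,0,0,-1]
    - [0,0,0,0,0,0,-0.3]
    - [0,0,0,0,0,0,-0.3]
    - [0,0,0,0,0,0,-0.3]
    - [0,0,0,0,0,0,-0.3]
    - [0,0,-0.4,0,0,0,-0.3]
    - [0,0,-0.8,0,0,0,-0.3]
    - [0,0,-0.9,0,0,0,-0.3]
    - [0,0,-0.8,0,0,0,-0.3]
    - [0,0.9,0,0,0,0.9,-0.3]
    - [0,0.9,0,0,0,0.9,-0.3]
    - [0,0.9,0,0,0,0.9,-0.3]
    - [0,0.9,0,0,0,0.9,-0.3]
    - [0,0.9,0,0,0,0.9,-0.3]
    - [0,0.9,0,0,0,0,-0.3]
    - [0,0.9,0,0,0,0,-0.3]
    - [0,0.9,0,0,0,0,-0.3]
    - [0,0.9,0,0,0,0,-0.3]

```text
clock: 43.28
position: [531.1, 6.6, 136.4]
ee_rot: [-0.0, 1.0, -0.025, 0.0]
force: [0.5, -0.5, 0.2]
grip_width: 30.0
gripper_force: 0.0
```

```bash
python3 - <<'E'
from fit import *
S=eyes.camera("side")
go(511.5,-396,54.5,-.05)
for p in(S,):
  print([(np.round(d["box"],1),round(d["score"],2)) for n in("casting0",) for d in eyes.look_for(p,n)[:4]])
E
```

```text
pos [530.8  -2.2 136.1] psi -0.058 q1,7 [ 0.28 -1.78] F [-0.  -7.3 -1. ] w 29.8 gf 0.0 t 43.3 tilt [-0.001 -0.004]
turn -0.08 shift [0.013 9.85  2.078] |xy| 9.85
[(array([265.8, 320.1,  28.8,  26. ]), 0.81), (array([217.7, 134.1,  18.3,  17.9]), 0.67), (array([216.2, 126. ,  15.2,   7.7]), 0.46)]
```

Request:
play_rows:
  plan:
    - [0,0.9,0,0,0,0,-0.3]
    - [0,0.9,0,0,0,0,-0.3]
    - [0,0.9,0,0,0,0,-0.3]
    - [0,0.9,0,0,0,0,-0.3]
    - [0,0.9,0,0,0,0,-0.3]
    - [0,0.9,0,0,0,0,-0.3]
    - [0,0.9,0,0,0,0,-0.3]
    - [0,0.9,0,0,0,0,-0.3]
    - [0,0.9,0,0,0,0,-0.3]
    - [0,0.9,0,0,0,0,-0.3]
    - [0,0.7,0,0,0,0,-0.3]
    - [0,0,0,0,0,0,-0.3]
    - [0,0,0,0,0,0,-0.3]
    - [0,0,0,0,0,0,-0.3]

```text
clock: 44.55
position: [512.4, -378.0, 136.0]
ee_rot: [-0.001, 1.0, -0.025, -0.0]
force: [0.0, 0.4, 0.3]
grip_width: 30.2
gripper_force: 0.0
```

```bash
python3 - <<'E'
from fit import *
go(511.5,-396,54.5,-.05)
E
```

```text
pos [ 512.4 -378.   136. ] psi -0.049 q1,7 [ 0.69 -1.1 ] F [0.  0.4 0.3] w 30.2 gf 0.0 t 44.5 tilt [-0.     0.001]
turn 0.01 shift [2.000e-03 4.530e-01 2.037e+00] |xy| 0.45
```

Request:
play_rows:
  plan:
    - [0,0.45,0,0,0,0,-0.3]
    - [0,0,0,0,0,0,-0.3]
    - [0,0,0.6,0,0,0,-0.3]
    - [0,0,0.6,0,0,0,-0.3]
    - [0,0,0.4,0,0,0,-0.3]
    - [0,0,0.3,0,0,0,-0.3]
    - [0,0,0.12,0,0,0,-0.3]
    - [0,0,0,0,0,0,-0.3]
    - [0,0,0,0,0,0,-1]
    - [0,0,0,0,0,0,-1]
    - [0,0,0,0,0,0,-1]
    - [0,0,0,0,0,0,-1]
    - [0,0,0,0,0,0,-1]
    - [0,0,-0.2,0,0,0,-1]
    - [0,0,-0.5,0,0,0,-1]
    - [0,0,-0.9,0,0,0,-1]
    - [0,0,-0.4,0,0,0,-1]
    - [0,0,0,0,0,0,-1]
    - [0,0,0,0,0,0,-1]

```text
clock: 46.13
position: [511.5, -397.7, 137.3]
ee_rot: [0.001, 1.0, -0.025, 0.001]
force: [-0.7, -0.0, -1.2]
grip_width: 9.9
gripper_force: 79.5
```

```bash
python3 - <<'E'
from fit import *
go(496,267,21,-.05)
S=eyes.camera("side")
for p in(S,):
  print([(np.round(d["box"],1),round(d["score"],2)) for n in("casting0",) for d in eyes.look_for(p,n)[:4]])
E
```

```text
pos [ 511.5 -397.7  137.3] psi -0.05 q1,7 [ 0.71 -1.08] F [-0.7 -0.  -1.2] w 9.9 gf 79.5 t 46.1 tilt [ 0.002 -0.002]
turn -0.0 shift [ -1.224 -16.582   2.881] |xy| 16.63
[(array([266.2, 300.6,  27.8,  20.6]), 0.64), (array([213.8, 264.7, 121.5, 115.2]), 0.4)]
```

Request:
play_rows:
  plan:
    - [-0.073,-0.98,0,0,0,0,-1]
    - [-0.073,-0.98,0,0,0,0,-1]
    - [-0.073,-0.98,0,0,0,0,-1]
    - [-0.073,-0.98,0,0,0,0,-1]
    - [-0.073,-0.98,0,0,0,0,-1]
    - [-0.073,-0.98,0,0,0,0,-1]
    - [-0.073,-0.98,0,0,0,0,-1]
    - [-0.073,-0.98,0,0,0,0,-1]
    - [-0.073,-0.98,0,0,0,0,-1]
    - [-0.073,-0.98,0,0,0,0,-1]
    - [-0.073,-0.98,0,0,0,0,-1]
    - [-0.073,-0.98,0,0,0,0,-1]
    - [-0.073,-0.98,0,0,0,0,-1]
    - [-0.073,-0.98,0,0,0,0,-1]
    - [0,0,0,0,0,-0.9,-1]
    - [0,0,0,0,0,-0.9,-1]
    - [0,0,0,0,0,-0.9,-1]
    - [0,0,0,0,0,-0.9,-1]
    - [0,0,0,0,0,-0.9,-1]

```text
clock: 47.82
position: [496.8, 152.8, 134.3]
ee_rot: [-0.0, 0.98, 0.201, -0.001]
force: [-0.1, 0.2, -0.3]
grip_width: 9.9
gripper_force: 79.5
```

```bash
python3 - <<'E'
from fit import *
go(495,266,21,.4)
S=eyes.camera("side")
for p in(S,):
  print([(np.round(d["box"],1),round(d["score"],2)) for n in("casting0",) for d in eyes.look_for(p,n)[:4]])
E
```

```text
pos [496.8 152.8 134.3] psi 0.404 q1,7 [ 0.14 -1.65] F [-0.1  0.2 -0.3] w 9.9 gf 79.5 t 47.8 tilt [-0.003 -0.   ]
turn 0.04 shift [ 1.068 -2.623  2.833] |xy| 2.83
[(array([221. , 133.2,  16.8,  15.6]), 0.62), (array([216.7, 125.6,   5.6,   8.1]), 0.54), (array([341.9, 206.6,  39.3,  53.2]), 0.52)]
```

Request:
play_rows:
  plan:
    - [0.267,-0.656,0,0,0,0,-1]
    - [0.267,-0.656,0,0,0,0,-1]
    - [0.267,-0.656,0,0,0,0,-1]
    - [0.267,-0.656,0,0,0,0,-1]
    - [0,0,0.2,0,0,0,-1]
    - [0,0,0.6,0,0,0,-1]
    - [0,0,0.7,0,0,0,-1]
    - [0,0,0.6,0,0,0,-1]
    - [0,0,0.4,0,0,0,-1]
    - [0,0,0.2,0,0,0,-1]
    - [0,0,0.1,0,0,0,-1]
    - [0,0,0.04,0,0,0,-1]
    - [0,0,0,0,0,0,-1]
    - [0,0,0,0,0,0,-1]
    - [0,0,0.02,0,0,0,-0.3]
    - [0,0,0,0,0,0,-0.3]
    - [0,0,0,0,0,0,-0.3]
    - [0,0,0,0,0,0,-0.3]

```text
clock: 49.42
position: [496.4, 266.3, 21.4]
ee_rot: [-0.0, 0.98, 0.198, 0.0]
force: [0.5, -0.6, 0.6]
grip_width: 30.1
gripper_force: 0.0
```

Request:
play_rows:
  plan:
    - [0,0,-0.4,0,0,0,-0.3]
    - [0,0,-0.8,0,0,0,-0.3]
    - [0,0,-0.9,0,0,0,0]
    - [0,0,-0.8,0,0,0,0]
    - [0,0.9,0,0,0,-0.97,0]
    - [0,0.9,0,0,0,-0.97,0]
    - [0,0.9,0,0,0,-0.97,0]
    - [0,0.9,0,0,0,-0.97,0]
    - [0,0.9,0,0,0,-0.97,0]
    - [0,0,0,0,0,-0.97,0]
    - [0,0,0,0,0,-0.97,0]
    - [0,0,0,0,0,-0.97,0]
    - [0,0,0,0,0,-0.97,0]
    - [0,0,0,0,0,-0.97,0]
    - [0,0,0,0,0,-0.97,0]
    - [0,0,0,0,0,-0.97,0]

```text
clock: 50.75
position: [596.0, 118.4, 137.3]
ee_rot: [-0.0, 0.708, 0.706, 0.0]
force: [-0.7, 0.7, -0.4]
grip_width: 42.7
gripper_force: 0.0
```

```bash
python3 - <<'E'
from fit import *
go(487,-250,135,np.pi/2)
E
```

```text
pos [596.  118.4 137.3] psi 1.568 q1,7 [ 0.31 -0.49] F [-0.7  0.7 -0.4] w 42.7 gf 0.0 t 50.8 tilt [-0.  0.]
turn -0.03 shift [-9.211 -2.726  0.057] |xy| 9.61
```

Now I move aside towards the curer, to get a clear view of the tray, mould and lid.

Request:
play_rows:
  plan:
    - [-0.92,-0.27,0,0,0,0,0]
    - [-0.92,-0.27,0,0,0,0,0]
    - [-0.92,-0.27,0,0,0,0,0]
    - [-0.92,-0.27,0,0,0,0,0]
    - [-0.92,-0.27,0,0,0,0,0]
    - [-0.92,-0.27,0,0,0,0,0]
    - [-0.92,-0.27,0,0,0,0,0]
    - [-0.92,-0.27,0,0,0,0,0]
    - [-0.92,-0.27,0,0,0,0,0]
    - [-0.92,-0.27,0,0,0,0,0]
    - [-0.92,-0.27,0,0,0,0,0]
    - [-0.92,0,0,0,0,0,0]

```text
clock: 51.75
position: [471.9, -324.6, 137.5]
ee_rot: [-0.0, 0.71, 0.704, -0.001]
force: [0.9, 0.3, 0.7]
grip_width: 42.8
gripper_force: 0.0
```

```bash
cat > m2.py <<'E'
from fit import *
T=eyes.camera("top");S=eyes.camera("side")
a,b=[cv2.resize(p["pixels"][:,:,::-1],None,fx=1.5,fy=1.5) for p in(T,S)]
lb=eyes.look_for(T,"lid")[0];print(lb)
def brown(p,c,rad):
    im=p["pixels"].astype(int);r,g,b_=im[...,0],im[...,1],im[...,2];m=((r<125)&(r>g+8)&(g<70)).astype(np.uint8)
    k=np.zeros_like(m);cv2.circle(k,tuple(int(v) for v in c),rad,1,-1);return m*k
ql,f=fit([(T,mask(T,"brown",lb["box"]))],M["lid"],[714,68,0.]);print("lid top",ql.round(3),round(f,3))
mt=mask(T,"brown",(245,160,62,52));qm,f=fit([(T,mt)],M["mould"],[546,-31,-.175]);print("mould top",qm.round(3),round(f,3))
for p,im in((T,a),(S,b)):
    overlay(p,M["lid"],ql,im,(255,0,255));overlay(p,M["mould"],qm,im,(0,255,0))
print([(np.round(d["box"],1),round(d["score"],2)) for p in(T,S) for d in eyes.look_for(p,"casting0")[:4]])
a=a[130:360,170:560];b=b[130:380,290:560]
c=np.zeros((500,780,3),np.uint8);c[:]=0
c=np.zeros((250,660,3),np.uint8);c[:230,:390]=a;c[:250,390:660]=b
cv2.imwrite("pics/after.png",cv2.resize(c,None,fx=1.2,fy=1.2,interpolation=cv2.INTER_CUBIC))
E
python3 m2.py
```

```text
{'box': [216.5, 111.4, 53.2, 46.1], 'score': 0.6}
lid top [7.17621e+02 7.03400e+01 7.00000e-03] 0.034
mould top [ 5.46579e+02 -2.97110e+01 -1.70000e-01] 0.028
[(array([156.7, 198.7,  17. ,  13.1]), 0.7), (array([176.7, 196.4,  15.2,  14.5]), 0.63), (array([336.7, 163.5,  71.3,  66.7]), 0.61), (array([136.9, 195.3,  20.1,  17.1]), 0.49)]
```

View pics/after.png

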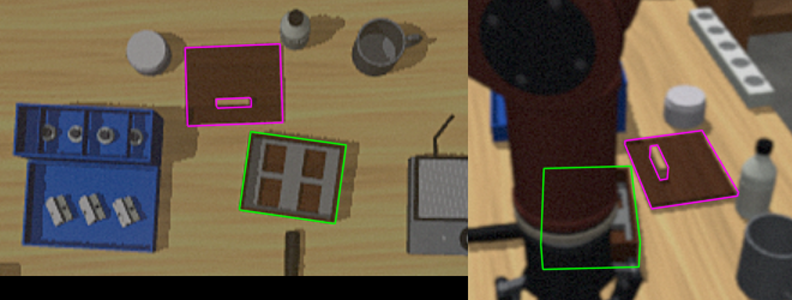

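All three castings stand in the front tray, at (60,210), (92,208) and (125,210). The lid lies at (717.6,70.3) and the empty mould at (546.6,-29.7), yaw -0.170, so neither has moved. I fetch the lid next.

```bash
python3 - <<'E'
from fit import *
go(682.3,68.5,20,1.575)
E
```

```text
pos [ 474.3 -321.5  137.2] psi 1.564 q1,7 [0.97 0.38] F [-0.4  0.5  0.6] w 42.9 gf 0.0 t 52.0 tilt [0.    0.001]
turn -0.11 shift [9.726 5.24  2.938] |xy| 11.05
```

Request:
play_rows:
  plan:
    - [0,0,0,0,0,-0.11,0]
    - [0.81,0.437,0,0,0,0,0]
    - [0.81,0.437,0,0,0,0,0]
    - [0.81,0.437,0,0,0,0,0]
    - [0.81,0.437,0,0,0,0,0]
    - [0.81,0.437,0,0,0,0,0]
    - [0.81,0.437,0,0,0,0,0]
    - [0.81,0.437,0,0,0,0,0]
    - [0.81,0.437,0,0,0,0,0]
    - [0.81,0.437,0,0,0,0,0]
    - [0.81,0.437,0,0,0,0,0]
    - [0.81,0.437,0,0,0,0,0]
    - [0.81,0.437,0,0,0,0,0]
    - [0,0,0.5,0,0,0,0]
    - [0,0,0.7,0,0,0,0]
    - [0,0,0,0,0,0,0]
    - [0,0,0,0,0,0,0]
    - [0,0,0,0,0,0,0]

```text
clock: 53.5
position: [682.5, 67.8, 90.7]
ee_rot: [0.0, 0.705, 0.709, 0.0]
force: [0.5, -0.7, 0.6]
grip_width: 43.0
gripper_force: 0.0
```

```bash
python3 - <<'E'
from fit import *
go(682.3,68.5,20,1.575)
E
```

```text
pos [682.5  67.8  90.7] psi 1.575 q1,7 [ 0.28 -0.4 ] F [ 0.5 -0.7  0.6] w 43.0 gf 0.0 t 53.5 tilt [0.001 0.   ]
turn 0.0 shift [ 0.017 -0.008  1.768] |xy| 0.02
```

Request:
play_rows:
  plan:
    - [0,0,0.6,0,0,0,0]
    - [0,0,0.6,0,0,0,0]
    - [0,0,0.35,0,0,0,0]
    - [0,0,0.15,0,0,0,0]
    - [0,0,0.06,0,0,0,0]
    - [0,0,0,0,0,0,0]
    - [0,0,0,0,0,0,-1]
    - [0,0,0,0,0,0,-1]
    - [0,0,0,0,0,0,-1]
    - [0,0,0,0,0,0,-1]
    - [0,0,0,0,0,0,-1]
    - [0,0,0,0,0,0,-1]
    - [0,0,-0.2,0,0,0,-1]
    - [0,0,-0.5,0,0,0,-1]
    - [0,0,-0.9,0,0,0,-1]
    - [0,0,-0.9,0,0,0,-1]
    - [0,0,-0.5,0,0,0.86,-1]
    - [0,0,0,0,0,0.86,-1]
    - [0,0,0,0,0,0,-1]
    - [0,0,0,0,0,0,-1]
  force: 100

```text
clock: 55.17
position: [681.9, 67.2, 138.8]
ee_rot: [-0.0, 0.763, 0.646, -0.0]
force: [-0.4, 0.3, -1.8]
grip_width: 9.7
gripper_force: 98.1
```

```bash
python3 - <<'E'
from fit import *
go(511.1,-25.8,63,1.403)
E
```

```text
pos [681.9  67.2 138.8] psi 1.405 q1,7 [ 0.27 -0.54] F [-0.4  0.3 -1.8] w 9.7 gf 98.1 t 55.2 tilt [-0.001 -0.   ]
turn 0.02 shift [-3.004 -3.82   1.899] |xy| 4.86
```

Request:
play_rows:
  plan:
    - [-0.5,-0.637,0,0,0,0.02,-1]
    - [-0.5,-0.637,0,0,0,0,-1]
    - [-0.5,-0.637,0,0,0,0,-1]
    - [-0.5,-0.637,0,0,0,0,-1]
    - [-0.5,-0.637,0,0,0,0,-1]
    - [-0.5,-0.637,0,0,0,0,-1]
    - [0,0,0,0,0,0,-1]
    - [0,0,0.6,0,0,0,-1]
    - [0,0,0.5,0,0,0,-1]
    - [0,0,0.3,0,0,0,-1]
    - [0,0,0,0,0,0,-1]
    - [0,0,0,0,0,0,-1]
    - [0,0,0,0,0,0,-1]

```text
clock: 56.25
position: [511.9, -24.8, 83.5]
ee_rot: [-0.0, 0.764, 0.645, 0.0]
force: [-0.2, 0.2, -2.8]
grip_width: 9.6
gripper_force: 98.5
```

```bash
python3 - <<'E'
from fit import *
go(511.1,-25.8,63,1.403)
T=eyes.camera("top");S=eyes.camera("side")
b=cv2.resize(S["pixels"][140:260,180:330,::-1],None,fx=4,fy=4)
q=(546.6,-29.7,-.170)
for B,z,col in((M["mould"],0,(0,255,0)),(M["lid"],61,(255,0,255))):
    for bx in B:
        uv=(proj(S,place(bx,q)+[0,0,z])+.5-[180,140])*4
        cv2.polylines(b,[cv2.convexHull(np.round(uv*8).astype(np.int32))],True,col,1,cv2.LINE_AA,3)
cv2.imwrite("pics/over.png",b)
E
```

```text
pos [511.9 -24.8  83.5] psi 1.402 q1,7 [ 0.54 -0.35] F [-0.2  0.2 -2.8] w 9.6 gf 98.5 t 56.2 tilt [0. 0.]
turn -0.01 shift [-0.029 -0.014  0.513] |xy| 0.03
```

View pics/over.png

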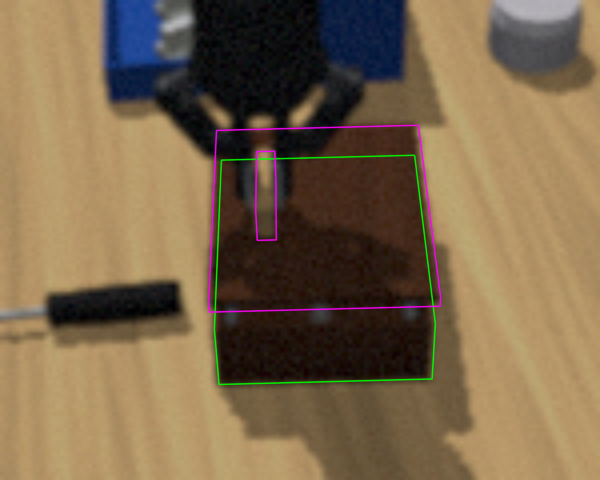

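The lid hangs level over the box and in line with the rim, within a pixel of the overlays. I lower it in steps.

Request:
play_rows:
  plan:
    - [-0.03,-0.015,0.15,0,0,0,-1]
    - [0,0,0.15,0,0,0,-1]
    - [0,0,0,0,0,0,-1]
    - [0,0,0,0,0,0,-1]

```text
clock: 56.68
position: [510.2, -26.2, 70.4]
ee_rot: [-0.0, 0.765, 0.645, -0.0]
force: [0.1, -0.0, -2.1]
grip_width: 9.5
gripper_force: 98.6
```

Request:
play_rows:
  plan:
    - [0,0,0.1,0,0,0,-1]
    - [0,0,0.02,0,0,0,-1]
    - [0,0,0,0,0,0,-1]
    - [0,0,0,0,0,0,-1]

```text
clock: 57.02
position: [510.6, -26.2, 66.1]
ee_rot: [-0.0, 0.765, 0.645, -0.0]
force: [0.3, 0.6, -2.7]
grip_width: 9.3
gripper_force: 98.6
```

Request:
play_rows:
  plan:
    - [0,0,0.03,0,0,0,-1]
    - [0,0,0,0,0,0,-1]
    - [0,0,0,0,0,0,-1]

```text
clock: 57.27
position: [510.6, -26.2, 65.0]
ee_rot: [0.0, 0.765, 0.645, 0.0]
force: [0.2, 0.2, -2.3]
grip_width: 9.5
gripper_force: 98.6
```

Request:
play_rows:
  plan:
    - [0,0,0.03,0,0,0,-1]
    - [0,0,0,0,0,0,-1]
    - [0,0,0,0,0,0,-1]

```text
clock: 57.52
position: [510.8, -26.2, 64.4]
ee_rot: [0.0, 0.765, 0.644, -0.0]
force: [-3.1, 0.1, 6.5]
grip_width: 9.4
gripper_force: 99.9
```

Contact comes at z 64.4, the expected seating height. I let go, rise, and move off to look.

Request:
play_rows:
  plan:
    - [0,0,0,0,0,0,0]
    - [0,0,0,0,0,0,0]
    - [0,0,0,0,0,0,0]
    - [0,0,0,0,0,0,0]
    - [0,0,0,0,0,0,0]
    - [0,0,-0.3,0,0,0,0]
    - [0,0,-0.8,0,0,0,0]
    - [0,0,-0.9,0,0,0,0]
    - [-0.9,-0.1,-0.3,0,0,0,0]
    - [-0.9,-0.1,0,0,0,0,0]
    - [-0.9,-0.1,0,0,0,0,0]
    - [-0.9,-0.1,0,0,0,0,0]
    - [-0.9,0,0,0,0,0,0]
    - [-0.9,0,0,0,0,0,0]
    - [-0.9,0,0,0,0,0,0]
    - [-0.9,0,0,0,0,0,0]
    - [0,0,0,0,0,0,0]
    - [0,0,0,0,0,0,0]

```text
clock: 59.02
position: [445.3, -309.4, 156.3]
ee_rot: [0.0, 0.766, 0.643, 0.0]
force: [0.3, 0.3, -0.9]
grip_width: 42.7
gripper_force: 0.0
```

```bash
python3 - <<'E'
from fit import *
T=eyes.camera("top");S=eyes.camera("side")
ql,f=fit([(T,mask(T,"brown",(245,160,62,52)))],M["mouldlid"],[546,-31,-.175]);print("mould+lid top",ql.round(3),round(f,3))
a,b=[cv2.resize(p["pixels"][:,:,::-1],None,fx=1.5,fy=1.5) for p in(T,S)]
overlay(S,M["mouldlid"],ql,b,(0,255,0))
for p in(T,S): print([(n,np.round(d["box"],1),round(d["score"],2)) for n in("casting0","mug","oil_bottle","wax_tin","screwdriver") for d in eyes.look_for(p,n)[:3 if n=="casting0" else 1]])
c=np.zeros((330,760,3),np.uint8);c[:300,:400]=a[100:400,170:570];c[:330,400:760]=b[130:460,280:640]
cv2.imwrite("pics/end.png",c);go(500,-300,170)
E
```

```text
mould+lid top [ 5.46005e+02 -2.93170e+01 -1.67000e-01] 0.025
[('casting0', array([336.8, 155.5,  73.7,  74.3]), 0.73), ('casting0', array([156.9, 197.6,  16. ,  14.5]), 0.53), ('casting0', array([137.3, 197.2,  18.5,  13.1]), 0.46), ('oil_bottle', array([268.5,  92.5,  17.6,  22.7]), 0.77), ('screwdriver', array([272.1, 218. ,   7.3,  39.8]), 0.8)]
[('casting0', array([340.6, 164.4,  23.9,  45.7]), 0.61), ('casting0', array([255.1,  97.1,  25.3,  66. ]), 0.37), ('mug', array([338.7, 205.2,  44.1,  52. ]), 0.6), ('oil_bottle', array([339.3, 161.8,  27.8,  47.8]), 0.67), ('wax_tin', array([301.4, 134.7,  26.8,  24. ]), 0.92), ('screwdriver', array([183.6, 211.3,  21.6,   8.6]), 0.7)]
pos [ 446.2 -307.1  155.7] psi 1.401 q1,7 [0.91 0.27] F [-0.2 -0.5  0.1] w 42.6 gf 0.0 t 59.6 tilt [-0.  0.]
turn 0 shift [ 0.402  1.296 -0.356] |xy| 1.36
```

View pics/end.png

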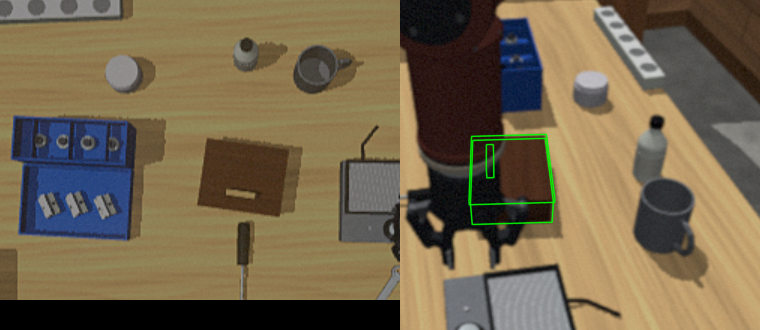

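The lid sits flush with the seated-model outline, at (245,177) in the left panel and (510,180) in the right. The three castings stand in the front tray and everything else is in place. I hand in.

```bash
python3 -c "
from plant import workorder;print(workorder.close_job())"
```

```text
the job is handed in; nothing more can be done
None
```

I handed the job in at about 60 s: the lid went onto the shelf, all three castings were cured and the button came back up, the castings are now in the front tray, and the lid is seated on the mould box again. The hand-in gave no verdict.

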